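# Load, cover and lock the steriliser cassette

## Task

Get the instrument cassette ready for the steriliser: swing its two lock collars open and lay every spatula flat in a compartment of its own, blade in the wide end. Then, with the collars still open, lower the cover plate over the two locating pins until it rests flush on the cassette all round, and turn both lock collars back to their locked marks, tongues pointing squarely in over the cover. Leave the beaker, the jar and the tip box standing where they are.

Things in the scene. Friction and masses are not known exactly. Their poses are not given: they have to be found in the camera images.
- cassette: open steel cassette fixed to the bench, 140 (x) x 172 (y) x 18 mm high; origin at the centre of its underside, z up. Floor 6 mm thick. Four compartments along x, 40 mm apart, 126 mm long: wide ends (30 mm) all at +x, narrow ends (16 mm) at -x, parted by grey rim-high blocks beyond x = +-28 mm, open between. Lock collars: axes at y = +116 mm (collar_a) and -116 mm (collar_b)
- pin0 (a point): foot, at the height of the cassette's rim (18 mm), of one of two upright steel locating pins, 8 mm diameter, 18 mm tall, tapered tip; at cassette (46, 40) mm
- pin1 (a point): the same of the other pin, at cassette (-46, -40) mm
- slot0 (a point): centre of the floor of a compartment of the cassette (y = -60 mm, 6 mm above the bench); a well-laid spatula's origin lies here; x towards the wide end
- slot1 (a point): centre of the floor of a compartment of the cassette (y = -20 mm, 6 mm above the bench); a well-laid spatula's origin lies here; x towards the wide end
- slot2 (a point): centre of the floor of a compartment of the cassette (y = 20 mm, 6 mm above the bench); a well-laid spatula's origin lies here; x towards the wide end
- slot3 (a point): centre of the floor of a compartment of the cassette (y = 60 mm, 6 mm above the bench); a well-laid spatula's origin lies here; x towards the wide end
- blade_end (a point): middle of the cassette's outer wall at the wide ends of the compartments (cassette x = +70 mm, y = 0)
- spatula0: steel sampling spatula, 120 mm long, lying flat; all alike, some are absent in some starts (None). Origin at mid-length on its underside, near its balance point, x towards the blade. Handle 10 mm wide, 8 mm thick, x = -60 to +26 mm; flat blade 22 mm wide, 4 mm thick, x = +22 to +60 mm. Grip the handle at the origin. 60 g
- spatula1: steel sampling spatula, 120 mm long, lying flat; all alike, some are absent in some starts (None). Origin at mid-length on its underside, near its balance point, x towards the blade. Handle 10 mm wide, 8 mm thick, x = -60 to +26 mm; flat blade 22 mm wide, 4 mm thick, x = +22 to +60 mm. Grip the handle at the origin. 60 g
- spatula2: steel sampling spatula, 120 mm long, lying flat; all alike, some are absent in some starts (None). Origin at mid-length on its underside, near its balance point, x towards the blade. Handle 10 mm wide, 8 mm thick, x = -60 to +26 mm; flat blade 22 mm wide, 4 mm thick, x = +22 to +60 mm. Grip the handle at the origin. 60 g
- spatula3: steel sampling spatula, 120 mm long, lying flat; all alike, some are absent in some starts (None). Origin at mid-length on its underside, near its balance point, x towards the blade. Handle 10 mm wide, 8 mm thick, x = -60 to +26 mm; flat blade 22 mm wide, 4 mm thick, x = +22 to +60 mm. Grip the handle at the origin. 60 g
- cover: aluminium cover plate 140 (x) x 172 (y) x 6 mm, two through holes 11 mm wide at (46, 40) and (-46, -40) mm, black bar handle on top; origin at the centre of its underside, z up; about 0.4 kg. Fits the cassette either way round (half a turn); seated, its underside is 18 mm above the bench. White lines mark the middles of its 140 mm edges
- cover_handle (a point): grip point on the cover's bar handle, 29 mm above the cover's underside. Bar 56 mm long along the cover's x, 14 mm wide, from 6 to 36 mm above the underside
- collar_a (a joint): lock collar on the cassette's +y side, rad, counterclockwise from above. 0 = open: tongue points to the cassette's -x, clear of the cover's path (clear up to 0.4). 1.57 = locked mark: tongue points squarely in over the cassette, collar's white line in line with the white mark on its dark foot. Range -0.1 to 2.0, no stop or click at the mark; stays where left (friction 0.05 N m)
- collar_a_grip (a point): on the axis of collar_a, 55 mm above the bench: where to grip. Aluminium drum 36 mm across, top 32 mm above the bench; tongue 14 mm wide, 6.5 mm thick, reaching 48 mm from the axis, underside 25.5 mm above the bench (1.5 mm over a seated cover); on top a black grip bar along the tongue, 34 mm long, 12 mm wide, from 32 to 58 mm above the bench
- collar_b (a joint): lock collar on the cassette's -y side, rad, counterclockwise from above. 0 = open: tongue points to the cassette's +x, clear of the cover's path (clear up to 0.4). 1.57 = locked mark: tongue points squarely in over the cassette, collar's white line in line with the white mark on its dark foot. Range -0.1 to 2.0, no stop or click at the mark; stays where left (friction 0.05 N m)
- collar_b_grip (a point): on the axis of collar_b, 55 mm above the bench: where to grip. Aluminium drum 36 mm across, top 32 mm above the bench; tongue 14 mm wide, 6.5 mm thick, reaching 48 mm from the axis, underside 25.5 mm above the bench (1.5 mm over a seated cover); on top a black grip bar along the tongue, 34 mm long, 12 mm wide, from 32 to 58 mm above the bench
- beaker: bystander: glass beaker, 72 mm across, 85 mm high, origin under its centre
- jar: bystander: amber jar, 60 mm across, 75 mm high, origin under its centre
- tip_box: bystander: blue pipette-tip box 75 x 110 x 50 mm, origin under its centre
There are look-alikes about, which are no part of the job. Leave any black, blue or yellow look-alike of the spatula1 alone.

How it is judged:
By the outcome, as a careful person would: the job done as asked, in the order asked, and still so for the second after the job is handed in, with the robot touching nothing.
Of spatula0, spatula1, spatula2, spatula3 only 2 to 4 are there at a start; the rules pass over those that are not, and their reading is None.
At some moment in a run one of spatula0, spatula1, spatula2, spatula3, cover may be knocked a few centimetres aside while the robot is not near it.
Once in a run the grip may slacken for a moment while it holds something.
It also fails if it takes over 210 s, if anything falls off the work surface, if the arm or the gripper's body presses on something with over 40 N, if the wrist force passes 120 N, or if a joint passes its speed limit or range.

## Robot

A 7-joint arm with a two-finger parallel gripper is mounted at the origin on the work surface. World frame = base frame: x ahead of the robot, y to its left, z up, the work surface at z = 0. Lengths are in m, angles in degrees, forces in N, time in s.
With the tool pointing down it reaches from about 0.425 to 0.875 m from the base axis. Payload 4.7 kg.
Tool frame: the origin (TCP) lies on the centre line of the jaws, within the pads' length; the fingertips stand 17 mm ahead of it and the grasp point (between the pads) lies 2 mm behind it; z points along the fingers, y is the line along which they close (so a half turn about z gives the same grasp; the last joint's range is limited). The gripper opens to 87 mm and grips with 3 to 60 N. Pads are 19 mm wide; open, the fingers measure 117 mm over their backs; the gripper's body (75 mm by 190 mm) begins 51 mm behind the grasp point.
Start: joints at [-74.25, 18.392, -4.016, 83.108, 1.295, 78.541, -3.26], TCP at [0.168, 0.628, 0.203] pointing down, gripper open.
Joint ranges: [-163.93, 163.93], [-17.29, 119.83], [-79.2, 71.16], [3.27, 140.29], [-89.18, 269.18], [5.43, 117.66], [-154.24, 154.24]. Speed limits (degrees/s): [147.25, 147.25, 180, 180, 180, 180, 180].

## Interface

Orientations are given as [roll, pitch, yaw] about the fixed x, y, z axes, in that order (R = Rz(yaw) Ry(pitch) Rx(roll)).
In Python, from cell import env, read_camera gives the robot as it stands.
- The arm moves only by the shell command python3 -m jog 'ROWS' [FORCE]. ROWS is JSON, a list of rows, each a list of 5 numbers: the opening, from 0 (shut) to 1 (fully open), then the shift along the tool's x, y, z each as a share of 0.02 m, from -1 to 1, then the turn about the tool's z as a share of 45 degrees, from -1 to 1. In form: [[gripper, x, y, z, yaw], ...]. A call has 1 to 12 rows; each row shifts and turns the commanded pose from where the row before left it, along the tool's axes as they then stand; what a row does not reach is not made up. A row lasts 1/12 s, in which the tool goes at most 41.7 mm and 7.16 degrees, less where a joint would pass 70% of its speed; a pose out of reach is approached as far as the arm can. A call with a number of a shift or a turn outside -1 to 1 is refused whole. A call with a gripper value outside its range is refused whole. The fingers move at their own pace and stop on an object; FORCE is the grip in N (left out, the last holds). Time passes only in rows, so rows that do not move let the fingers close. It gives the time, the measured TCP pose, the force, the opening and the grip force at its end, in the units of the state.
- env.get_obs(): the state, without advancing time (a new reading comes with each control period).
- read_camera(name): name is "side" or "top" or "wrist"; returns a dict with "color" (400x640x3 uint8, red, green, blue), "range_z" (400x640 float32, m along the optical axis (not along the pixel's ray), 0 where there is no reading), "mtx" (3x3 intrinsics, pixels), "world_from_camera" (4x4, takes a point from camera to world coordinates); the wrist camera has in their place "T_tool_cam" (4x4, takes a point from camera to tool coordinates, whose origin is the TCP and whose axes are the flange's). Camera axes: x right, y down, z forward; pixel columns grow to the right and rows downward; lengths in m; the calibration is good to about 2 mm. The wrist camera is an equidistant fisheye: a pixel r from the principal point sees the ray r / f radians off the axis. A picture is of the moment at which its call begins: read the wrist's pose just before it.
- env.sign_off(): hands the job in; it is judged then, once.
The state is a dict: "time_s": time; "qpos": joint angles; "joint_velocities": joint speeds; "effort": joint torques, N m; "tool_pos": TCP position; "tool_rot": TCP orientation; "force": force on the tool from outside, world axes, zero at the start; "wrist_torque": the same for the moment, N m; "grip_width": finger opening in m; "grasp_force": force on a finger pad.
Only numpy, scipy, OpenCV 4.12 (cv2) and the standard library are available. Lean on these libraries where they do the work, as an engineer would, in place of code of your own. Each camera call takes 0.05 s, during which the arm holds its last target. There are 200 camera calls.

## Working session

There is one attempt and no reset: what is moved stays moved. The work goes in short steps, Python scripts to look and compute and a shell command to move; the robot and the scene stay as the last step left them, time stands still between calls to the robot, and variables do not carry over. Pictures are saved under pics/ and viewed, at most 14 in all, crops included, and the job is handed in when it is done.

```bash
ls; mkdir -p pics; python3 - <<'E'
from cell import env, read_camera
import cv2
print(env.get_obs())
for n in ("top","side"):
    c=read_camera(n); cv2.imwrite(f"pics/{n}0.png",c["color"][:,:,::-1]); print(n,c["mtx"],c["world_from_camera"])
    import numpy as np; np.savez(f"{n}0.npz",**c)
c=read_camera("wrist");print(c["mtx"],c["T_tool_cam"])
E
```

```text
pics
{'time_s': 0.0, 'qpos': array([-74.25057911,  18.44075962,  -4.01569875,  83.17567689,
         1.29517832,  78.53816994,  -3.25920497]), 'joint_velocities': array([-0.0995157 ,  0.02400543,  0.05033359,  0.00091217,  0.04854365,
        0.05107399,  0.05532045]), 'effort': array([ 4.21232135e-04, -4.91293359e+01, -4.03496716e-01, -3.12527204e+01,
       -6.38796366e-02,  4.40497440e-02,  1.79997264e-04]), 'tool_pos': array([0.16749141, 0.62744651, 0.20153549]), 'tool_rot': array([-1.79890645e+02,  5.75096808e-03,  1.65061341e+02]), 'force': array([ 0.72343425,  0.19736484, -0.1219735 ]), 'wrist_torque': array([-0.01930501,  0.01824921, -0.06643523]), 'grasp_force': 0.0, 'grip_width': 0.08713774360036125}
top [[367.91073916   0.         318.63338689]
 [  0.         367.91073916 201.91278566]
 [  0.           0.           1.        ]] [[-0.00699384 -0.99308873  0.11715741  0.4261367 ]
 [-0.99996821  0.00649684 -0.0046235   0.00160533]
 [ 0.0038304  -0.11718602 -0.9931026   0.90446753]
 [ 0.          0.          0.          1.        ]]
side [[376.14951981   0.         320.72995515]
 [  0.         376.14951981 194.21381516]
 [  0.           0.           1.        ]] [[ 0.8957113  -0.3499252   0.27432393  0.22986906]
 [-0.44448292 -0.68848146  0.57308657 -0.61095302]
 [-0.01167049 -0.63525242 -0.7722164   0.86587532]
 [ 0.          0.          0.          1.        ]]
[[309.70691629   0.         317.94779434]
 [  0.         309.70691629 201.58637767]
 [  0.           0.           1.        ]] [[-3.26645198e-04 -9.61979374e-01 -2.73121910e-01  7.38550455e-02]
 [ 9.99999885e-01 -4.09955001e-04  2.47959220e-04 -9.37353017e-04]
 [-3.50499348e-04 -2.73121797e-01  9.61979397e-01 -1.82953616e-01]
 [ 0.00000000e+00  0.00000000e+00  0.00000000e+00  1.00000000e+00]]
```

View pics/top0.png

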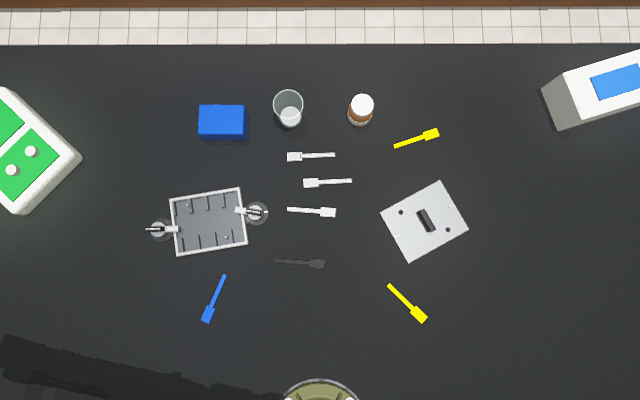

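View pics/side0.png

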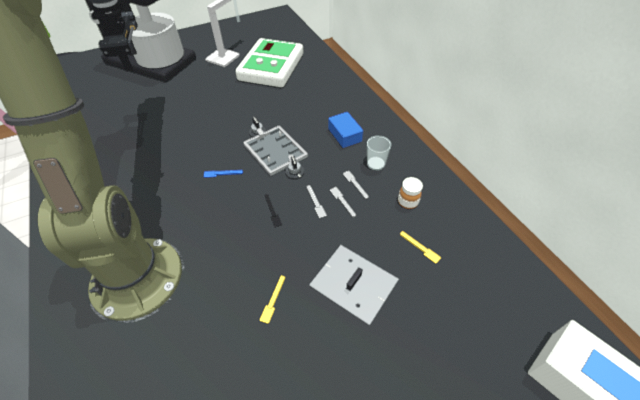

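The top picture shows the cassette at (208,222), with collars at (157,229) and (255,211). Three white spatulas sit at (311,156), (327,182) and (311,212), and the cover is at (425,221). The side picture agrees with this. The black, blue and yellow look-alikes stay out of it.

```bash
cat > h.py <<'E'
import numpy as np, cv2
from scipy.spatial.transform import Rotation as R
from cell import env, read_camera
def snap(n):
    """picture plus world pose of camera"""
    o=env.get_obs(); c=read_camera(n)
    if n=="wrist":
        T=np.eye(4); T[:3,:3]=R.from_euler('xyz',o['tool_rot'],degrees=True).as_matrix(); T[:3,3]=o['tool_pos']
        c["world_from_camera"]=T@c["T_tool_cam"]
    c["fish"]=n=="wrist"; return c
def rays(c,uv):
    uv=np.atleast_2d(np.asarray(uv,float)); K=c["mtx"]
    p=(uv-[K[0,2],K[1,2]])/[K[0,0],K[1,1]]
    if c["fish"]:
        th=np.linalg.norm(p,axis=1,keepdims=True); d=np.hstack([p*np.sinc(th/np.pi),np.cos(th)])
    else: d=np.hstack([p,np.ones((len(p),1))])
    return d
def onplane(c,uv,z):
    T=c["world_from_camera"]; d=rays(c,uv)@T[:3,:3].T; o=T[:3,3]
    return o+d*((z-o[2])/d[:,2])[:,None]
def bydepth(c,uv):
    uv=np.atleast_2d(uv); d=rays(c,uv); T=c["world_from_camera"]
    zz=c["range_z"][uv[:,1].astype(int),uv[:,0].astype(int)]
    return (d/d[:,2:]*zz[:,None])@T[:3,:3].T+T[:3,3]
def proj(c,P):
    T=np.linalg.inv(c["world_from_camera"]); q=np.atleast_2d(P)@T[:3,:3].T+T[:3,3]; K=c["mtx"]
    if c["fish"]:
        r=np.linalg.norm(q[:,:2],axis=1,keepdims=True); q2=q[:,:2]/r*np.arctan2(r,q[:,2:])
    else: q2=q[:,:2]/q[:,2:]
    return q2*[K[0,0],K[1,1]]+[K[0,2],K[1,2]]
def ortho(c,cx,cy,z,w,h,mm=1.0,name=None):
    """world-aligned orthographic view at height z: column = -y, row = -x, mm per pixel"""
    nx,ny=int(w*1000/mm),int(h*1000/mm)
    X,Y=np.meshgrid(cy+w/2-np.arange(nx)*mm/1000,cx+h/2-np.arange(ny)*mm/1000)
    uv=proj(c,np.c_[Y.ravel(),X.ravel(),np.full(X.size,z)]).astype(np.float32).reshape(ny,nx,2)
    im=cv2.remap(c["color"],uv[...,0],uv[...,1],cv2.INTER_CUBIC)
    if name: cv2.imwrite(name,im[:,:,::-1])
    return im
def blobs(im,cx,cy,w,h,mm,lo=150,amin=300,amax=6000,sat=40):
    """white spatula-like blobs in an ortho view: centre, direction to blade, size"""
    m=((im.min(2)>lo)&(im.max(2).astype(int)-im.min(2)<sat)).astype(np.uint8)
    n,l,s,_=cv2.connectedComponentsWithStats(m); out=[]
    for i in range(1,n):
        if not amin<s[i,4]*mm*mm<amax: continue
        v,u=np.nonzero(l==i); P=np.c_[cx+h/2-v*mm/1000,cy+w/2-u*mm/1000]
        (b0,b1),(s0,s1),_=cv2.minAreaRect((P*1e3).astype(np.float32))
        g=P.mean(0); ctr=np.array([b0,b1])/1e3
        e=np.linalg.eigh(np.cov((P-g).T))[1][:,1]
        if e@(g-ctr)<0: e=-e   # more area on the blade side
        out.append((ctr.round(4),round(np.degrees(np.arctan2(e[1],e[0])),1),round(max(s0,s1),1),round(min(s0,s1),1)))
    return out
def go(x,y,z,yaw=None):
    """rows-units still to go: shift in present tool axes, then yaw share"""
    o=env.get_obs(); M=R.from_euler('xyz',o['tool_rot'],degrees=True).as_matrix()
    d=M.T@(np.array([x,y,z])-o['tool_pos'])/0.02
    t=0
    if yaw is not None:
        t=-((yaw-o['tool_rot'][2]+90)%180-90)   # half turn gives same grasp
    print("shift units",d.round(2),"turn deg",round(t,1),"units",round(t/45,3),"q7",o['qpos'][6].round(1),"pose",o['tool_pos'].round(4),o['tool_rot'].round(2),"F",o['force'].round(1),"w",round(o['grip_width'],4),"gf",round(o['grasp_force'],1),"t",round(o['time_s'],1))
E
python3 - <<'E'
from h import *
for n in("top","side"):
    c=dict(np.load(n+"0.npz")); c["fish"]=False
    im=ortho(c,.5,0,.006,1.2,.8,1)
    print(n)
    for b in blobs(im,.5,0,1.2,.8,1): print(b)
    im=ortho(c,.5,0,.02,1.2,.8,1)
    for b in blobs(im,.5,0,1.2,.8,1,lo=140,amin=6000,amax=60000): print(' big',b)
c=dict(np.load("top0.npz"));c["fish"]=False
print(bydepth(c,[[311,156],[327,182],[311,212],[425,205],[427,220],[208,222],[300,240],[255,211],[157,229],[290,95],[361,100],[222,122]]).round(3))
ortho(c,.5,.28,.018,.4,.4,.7,"pics/x.png")
E
```

```text
top
(array([0.7769, 0.0698]), np.float64(-169.8), 95.1, 78.2)
(array([ 0.781 , -0.1145]), np.float64(-8.2), 60.0, 57.0)
(array([0.6502, 0.0169]), np.float64(92.7), 119.7, 23.6)
(array([ 0.5848, -0.0236]), np.float64(93.0), 120.6, 23.8)
(array([0.5108, 0.0167]), np.float64(-95.1), 119.6, 23.4)
 big (array([ 0.4836, -0.2556]), np.float64(119.1), 170.8, 139.6)
 big (array([0.4854, 0.2703]), np.float64(-80.7), 264.2, 141.7)
side
(array([ 0.8185, -0.5845]), np.float64(4.2), 155.0, 29.0)
(array([ 0.7948, -0.0663]), np.float64(46.5), 72.8, 60.8)
(array([ 0.7497, -0.1116]), np.float64(137.0), 61.6, 40.1)
(array([0.642 , 0.5915]), np.float64(-1.4), 40.0, 17.0)
(array([0.645 , 0.0155]), np.float64(93.7), 121.0, 24.0)
(array([ 0.581 , -0.0257]), np.float64(93.8), 120.9, 24.2)
(array([0.5246, 0.3135]), np.float64(114.2), 247.3, 77.7)
(array([0.4697, 0.2584]), np.float64(-66.8), 206.7, 105.0)
(array([0.5086, 0.0146]), np.float64(-95.7), 125.7, 23.5)
 big (array([0.7753, 0.0905]), np.float64(53.5), 153.0, 78.4)
 big (array([ 0.4794, -0.2669]), np.float64(-61.0), 171.3, 140.1)
 big (array([0.4806, 0.2761]), np.float64(-82.6), 263.7, 144.3)
[[ 0.647  0.016  0.009]
 [ 0.581 -0.024  0.011]
 [ 0.507  0.016  0.006]
 [ 0.523 -0.264  0.007]
 [ 0.484 -0.258  0.038]
 [ 0.485  0.268  0.006]
 [ 0.439  0.044  0.002]
 [ 0.506  0.145  0.059]
 [ 0.466  0.368  0.06 ]
 [ 0.784  0.064  0.059]
 [ 0.765 -0.103  0.074]
 [ 0.722  0.228  0.049]]
```

```bash
python3 - <<'E'
from h import *
go(.487,.268,.22,99)
E
```

```text
shift units [-20.07 -13.25  -0.89] turn deg 66.1 units 1.468 q7 -3.3 pose [0.1675 0.6276 0.2018] [-179.92    0.    165.06] F [ 0.3 -0.4 -0.8] w 0.087 gf 0.0 t 0.1
```

View pics/x.png

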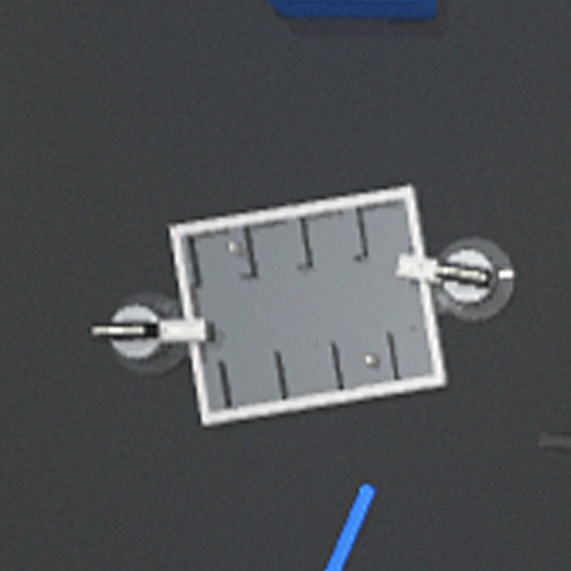

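The ortho view shows both tongues swung in, the pins at (235,247) and (372,360), and the cassette turned about +9°.

```bash
python3 -m jog '[[1,-1,-0.66,0,0],[1,-1,-0.66,0,0],[1,-1,-0.66,0,0],[1,-1,-0.66,0,0],[1,-1,-0.66,0,0],[1,-1,-0.66,0,0],[1,-1,-0.66,0,0],[1,-1,-0.66,0,0],[1,-1,-0.66,0,0],[1,-1,-0.66,0,0]]' 20
python3 -m jog '[[1,-1,-0.66,-0.1,0],[1,-1,-0.66,-0.1,0],[1,-1,-0.66,-0.1,0],[1,-1,-0.66,-0.1,0],[1,-1,-0.66,-0.1,0],[1,-1,-0.66,-0.1,0],[1,-1,-0.66,-0.1,0],[1,-1,-0.66,-0.1,0],[1,-1,-0.66,-0.1,0],[1,-1,-0.66,0,0]]'
python3 -m jog '[[1,0,0,0,0.147],[1,0,0,0,0.147],[1,0,0,0,0.147],[1,0,0,0,0.147],[1,0,0,0,0.147],[1,0,0,0,0.147],[1,0,0,0,0.147],[1,0,0,0,0.147],[1,0,0,0,0.147],[1,0,0,0,0.147],[1,0,0,0,0],[1,0,0,0,0]]'
python3 - <<'E'
from h import *
go(.487,.268,.22,99)
c=snap("wrist"); np.savez("w1.npz",**c)
ortho(c,.487,.268,.018,.32,.24,.5,"pics/w1.png")
E
```

```text
time_s: 0.98
tool_pos: [0.3274, 0.4478, 0.2024]
tool_rot: [-180.0, -0.0, 165.1]
force: [-0.1, -0.1, 0.1]
grip_width: 0.0873
grasp_force: 0.0
time_s: 1.82
tool_pos: [0.4867, 0.2689, 0.2209]
tool_rot: [180.0, 0.0, 165.1]
force: [0.1, 1.0, 0.1]
grip_width: 0.0876
grasp_force: 0.0
time_s: 2.82
tool_pos: [0.4858, 0.2698, 0.2204]
tool_rot: [-180.0, 0.0, 99.1]
force: [-0.3, 0.8, -0.4]
grip_width: 0.0866
grasp_force: 0.0
shift units [-0.1   0.04  0.02] turn deg 0.1 units 0.002 q7 -20.9 pose [0.4858 0.2698 0.2204] [-1.7998e+02  1.0000e-02  9.9100e+01] F [-0.3  0.8 -0.4] w 0.0866 gf 0.0 t 2.8
```

View pics/w1.png

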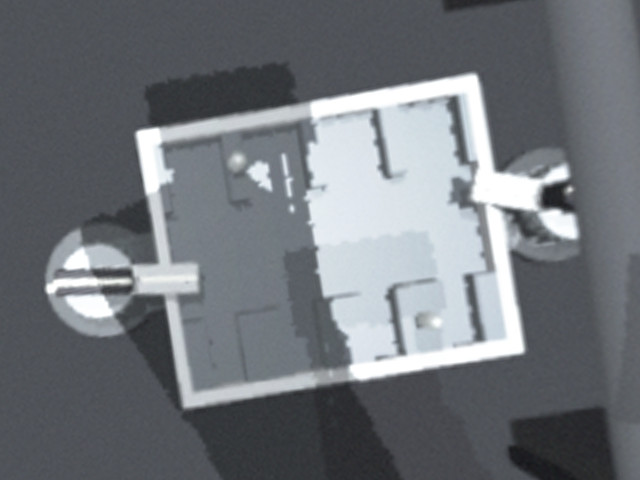

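The wrist ortho shows the rim corners at (137,132), (475,75), (523,350) and (185,408). That is 171×140 mm, as it should be, and agrees with the top view: centre (.4864,.2635), yaw +9.7°. The wide compartments appear to be at the top (world +x). I'll check that from the depth, along with the collar bars.

```bash
cat >> h.py <<'E'
def cloud(c,lim=(0,1,-1,1)):
    v,u=np.mgrid[0:400,0:640]; uv=np.c_[u.ravel(),v.ravel()]; uv=uv[c["range_z"].ravel()>0]
    P=bydepth(c,uv); k=(P[:,0]>lim[0])&(P[:,0]<lim[1])&(P[:,1]>lim[2])&(P[:,1]<lim[3]); return P[k]
def bar(c,x,y,zlo,zhi,r=.03):
    P=cloud(c,(x-r,x+r,y-r,y+r)); P=P[(P[:,2]>zlo)&(P[:,2]<zhi)]
    if len(P)<8: return None
    (a,b),s,_=cv2.minAreaRect((P[:,:2]*1e3).astype(np.float32)); e=np.linalg.eigh(np.cov(P[:,:2].T))[1][:,1]
    return len(P),np.round([a,b],1),np.round(s,1),np.round(np.median(P[:,2]),4),round(np.degrees(np.arctan2(e[1],e[0])),1)
CAS=np.array([.4864,.2635]); CY=9.7
def cas(x,y,C=CAS,yaw=CY):
    a=np.radians(yaw); return C+[x*np.cos(a)-y*np.sin(a),x*np.sin(a)+y*np.cos(a)]
E
python3 - <<'E'
from h import *
a=np.radians(CY)
for n in("w1","top0","side0"):
    c=dict(np.load(n+".npz")); c["fish"]=n=="w1"
    P=cloud(c,(.35,.62,.1,.45)); q=(P[:,:2]-CAS)@np.array([[np.cos(a),-np.sin(a)],[np.sin(a),np.cos(a)]])
    k=(abs(q[:,0])<.09)&(abs(q[:,1])<.088)&(P[:,2]>.012)&(P[:,2]<.022)
    print(n,"rim rect",cv2.minAreaRect((P[k,:2]*1e3).astype(np.float32)))
    for xs in(.05,-.05):
        s=(abs(q[:,0]-xs)<.008)&(abs(q[:,1])<.075)
        h=[np.round(np.median(P[s&(abs(q[:,1]-t)<.002),2])*1e3,0) for t in np.arange(-.07,.071,.004) if (s&(abs(q[:,1]-t)<.002)).any()]
        print(xs,h)
    for nm,y in(("a",.116),("b",-.116)): print(nm,cas(0,y).round(4),bar(c,*cas(0,y),.045,.07))
E
```

```text
w1 rim rect ((486.2188720703125, 263.50848388671875), (141.4529266357422, 172.63168334960938), 9.631413459777832)
0.05 [np.float64(7.0), np.float64(7.0), np.float64(7.0), np.float64(7.0), np.float64(7.0), np.float64(7.0), np.float64(18.0), np.float64(19.0), np.float64(18.0), np.float64(9.0), np.float64(7.0), np.float64(7.0), np.float64(326.0), np.float64(327.0), np.float64(333.0), np.float64(334.0), np.float64(334.0), np.float64(294.0), np.float64(290.0), np.float64(290.0), np.float64(294.0), np.float64(269.0), np.float64(312.0), np.float64(326.0), np.float64(353.0), np.float64(346.0), np.float64(332.0), np.float64(329.0), np.float64(328.0), np.float64(8.0), np.float64(7.0), np.float64(7.0), np.float64(7.0), np.float64(7.0), np.float64(7.0), np.float64(7.0)]
-0.05 [np.float64(17.0), np.float64(7.0), np.float64(7.0), np.float64(7.0), np.float64(19.0), np.float64(18.0), np.float64(19.0), np.float64(23.0), np.float64(19.0), np.float64(18.0), np.float64(7.0), np.float64(7.0), np.float64(7.0), np.float64(7.0), np.float64(19.0), np.float64(131.0), np.float64(290.0), np.float64(290.0), np.f
[... 2738 characters left out ...]
)]
-0.05 [np.float64(15.0), np.float64(7.0), np.float64(10.0), np.float64(10.0), np.float64(17.0), np.float64(23.0), np.float64(22.0), np.float64(16.0), np.float64(18.0), np.float64(9.0), np.float64(9.0), np.float64(17.0), np.float64(16.0), np.float64(15.0), np.float64(16.0), np.float64(15.0), np.float64(15.0), np.float64(6.0), np.float64(7.0), np.float64(11.0), np.float64(18.0), np.float64(18.0), np.float64(15.0), np.float64(16.0), np.float64(17.0), np.float64(14.0), np.float64(10.0)]
a [0.4669 0.3778] (40, array([463.6, 375.3]), array([12. , 35.9]), np.float64(0.0551), np.float64(96.0))
b [0.5059 0.1492] (47, array([502.9, 148.7]), array([36.1, 11.5]), np.float64(0.0551), np.float64(81.2))
```

```bash
sed -i 's/^CAS=.*/CAS=np.array([.4863,.2636]); CY=9.65/' h.py; python3 - <<'E'
from h import *
go(.467,.3777,.11,92.1)
E
```

```text
shift units [ 5.48 -0.08  5.52] turn deg 7.0 units 0.156 q7 -20.9 pose [0.4859 0.2698 0.2205] [-1.7998e+02  1.0000e-02  9.9100e+01] F [ 0.1 -0.5 -0.6] w 0.0874 gf 0.0 t 2.9
```

```bash
python3 -m jog '[[1,0.91,-0.015,0.92,0],[1,0.91,-0.015,0.92,0],[1,0.91,-0.015,0.92,0],[1,0.91,-0.015,0.92,0],[1,0.91,-0.015,0.92,0],[1,0.91,-0.015,0.92,0],[0.6,0,0,0,0.156],[0.6,0,0,0,0],[0.6,0,0,0,0]]' >/dev/null
python3 - <<'E'
from h import *
c=snap("wrist"); print(bar(c,.467,.3777,.045,.07))
go(.467,.3777,.053,92.1)
E
```

```text
(667, array([467.5, 378.1]), array([11.4, 34.6]), np.float64(0.0587), np.float64(92.0))
shift units [ 0.04 -0.06  2.89] turn deg -0.0 units -0.001 q7 -35.8 pose [0.4681 0.377  0.1108] [179.95  -0.    92.07] F [-0.7 -0.9 -0.8] w 0.0707 gf 0.0 t 3.7
```

```bash
python3 -m jog '[[0.6,0.06,-0.04,0.6,0],[0.6,0,0,0.6,0],[0.6,0,0,0.6,0],[0.6,0,0,0.6,0],[0.6,0,0,0.49,0],[0.6,0,0,0,0],[0,0,0,0,0],[0,0,0,0,0],[0,0,0,0,0],[0,0,0,0,0],[0,0,0,0,0],[0,0,0,0,0]]' 30
python3 -m jog '[[0,0,0,0,0.1526],[0,0,0,0,0.1526],[0,0,0,0,0.1526],[0,0,0,0,0.1526],[0,0,0,0,0.1526],[0,0,0,0,0.1526],[0,0,0,0,0.1526],[0,0,0,0,0.1526],[0,0,0,0,0.1526],[0,0,0,0,0.1526],[0,0,0,0,0.1526],[0,0,0,0,0.1526]]'
python3 -m jog '[[0,0,0,0,0],[0,0,0,0,0]]'
python3 - <<'E'
from h import *
go(.467,.3777,.053,9.65)
E
```

```text
time_s: 4.67
tool_pos: [0.4667, 0.3788, 0.0529]
tool_rot: [180.0, -0.0, 91.9]
force: [0.5, -0.0, -0.1]
grip_width: 0.0199
grasp_force: 0.0
time_s: 5.67
tool_pos: [0.4665, 0.3788, 0.0527]
tool_rot: [-180.0, -0.0, 9.2]
force: [-0.2, -1.6, -0.6]
grip_width: 0.0007
grasp_force: 0.0
time_s: 5.83
tool_pos: [0.4665, 0.3788, 0.0526]
tool_rot: [-180.0, -0.0, 9.7]
force: [0.5, 0.7, 0.8]
grip_width: 0.0003
grasp_force: 0.0
shift units [ 0.02  0.06 -0.02] turn deg 0.0 units 0.001 q7 -113.4 pose [0.4665 0.3788 0.0526] [-1.7999e+02 -2.0000e-02  9.6900e+00] F [0.5 0.7 0.8] w 0.0003 gf 0.0 t 5.8
```

```bash
python3 - <<'E'
from h import *
c=snap("wrist"); cv2.imwrite("pics/w2.png",c["color"][:,:,::-1])
P=cloud(c,(.43,.5,.34,.42)); print(np.histogram(P[:,2],20))
c=snap("top");print(bar(c,.467,.378,.04,.07,.04)); c=snap("side");print(bar(c,.467,.378,.04,.07,.04))
E
```

```text
(array([ 3238,  1166,   398,  1384,   252,   445,   131,   117,   239,
         289,   245,   100,   501,    57,    96,   504,  8078,  5217,
       10733,  8597]), array([-0.00115513,  0.00885005,  0.01885524,  0.02886042,  0.0388656 ,
        0.04887078,  0.05887596,  0.06888115,  0.07888633,  0.08889151,
        0.09889669,  0.10890187,  0.11890705,  0.12891224,  0.13891742,
        0.1489226 ,  0.15892778,  0.16893296,  0.17893815,  0.18894333,
        0.19894851]))
(14, array([469.3, 373.1]), array([10.5,  6.9]), np.float64(0.0592), np.float64(102.8))
(40, array([463.3, 374.8]), array([14.7, 35.7]), np.float64(0.0547), np.float64(100.6))
```

View pics/w2.png

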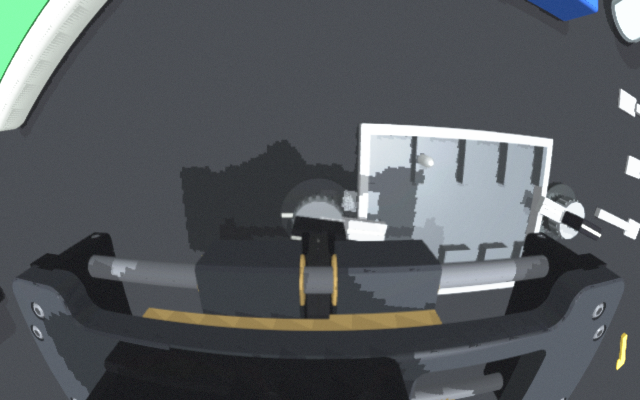

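```bash
python3 - <<'E'
import cv2
im=cv2.imread("pics/w2.png")[170:320,240:440]
cv2.imwrite("pics/w2c.png",cv2.resize(im,None,fx=4,fy=4,interpolation=cv2.INTER_CUBIC))
from h import *
c=snap("side"); im=c["color"]; p=proj(c,[[.467,.378,.05]])[0].astype(int);print(p)
cr=im[p[1]-50:p[1]+50,p[0]-65:p[0]+65,::-1]; cv2.imwrite("pics/s2c.png",cv2.resize(cr,None,fx=5,fy=5,interpolation=cv2.INTER_CUBIC))
print(proj(dict(c),[[.4665,.3788,.0526],[.4665,.3788,.0356]]))
E
```

```text
[255 121]
[[255.5135145  120.30798644]
 [256.24451476 124.26026754]]
```

View pics/w2c.png

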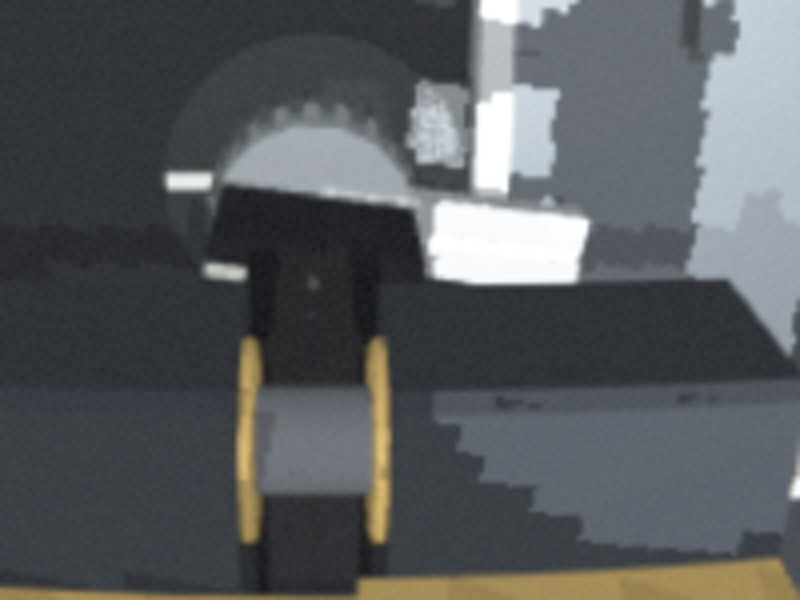

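View pics/s2c.png

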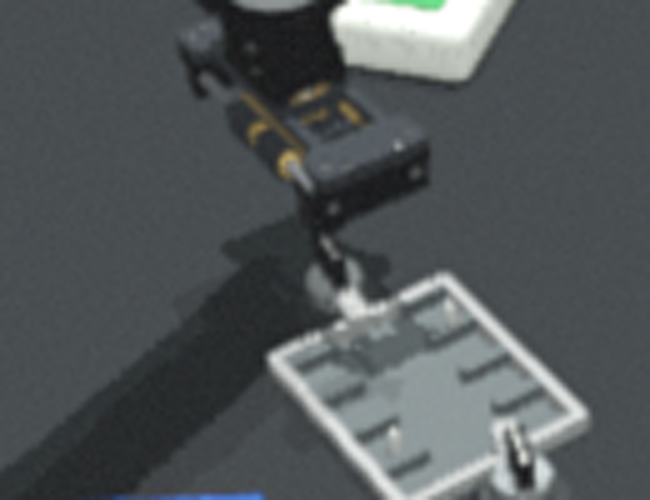

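The wrist crop shows shut fingers at (315,260), with the bar at (315,230) turned nearly square. The side crop shows the fingers ending at the top of the bar. I'll check where the fingertips really are from the wrist depth.

```bash
python3 - <<'E'
from h import *
c=snap("wrist"); o=env.get_obs(); print(o['tool_pos'],o['tool_rot'],o['grip_width'])
uv=np.array([[u,v] for u in(318,) for v in range(216,300,3)])
for a,b in zip(uv,bydepth(c,uv)-o['tool_pos']): print(a,(b*1e3).round(1))
E
```

```text
[0.46656458 0.37863299 0.05254756] [-1.79987078e+02 -5.70463155e-03  9.55434505e+00] 0.000516017846520767
[318 216] [  7.7   0.1 -19. ]
[318 219] [  6.3  -0.1 -16.9]
[318 222] [  6.2  -0.2 -11.2]
[318 225] [ 7.2  0.  -2.7]
[318 228] [ 6.3 -0.1  0.4]
[318 231] [ 6.2 -0.2  5.4]
[318 234] [ 4.9 -0.4  7.1]
[318 237] [ 9.9  0.5 24.1]
[318 240] [10.2  0.5 29.1]
[318 243] [10.4  0.5 33.5]
[318 246] [10.4  0.5 37.5]
[318 249] [10.5  0.6 41.5]
[318 252] [10.   0.5 43.8]
[318 255] [ 9.3  0.3 45.7]
[318 258] [ 6.9 -0.1 44.1]
[318 261] [ 5.2 -0.4 44.1]
[318 264] [ 9.6  0.4 56. ]
[318 267] [ 33.6   4.4 104.9]
[318 270] [ 33.2   4.3 105.8]
[318 273] [ 32.5   4.2 106.3]
[318 276] [ 31.9   4.1 107. ]
[318 279] [ 31.4   4.  107.8]
[318 282] [ 30.9   4.  108.7]
[318 285] [ 30.1   3.8 108.9]
[318 288] [ 28.8   3.6 108.3]
[318 291] [ 27.2   3.3 107.3]
[318 294] [ 2.3 -0.8 70.1]
[318 297] [ 0.1 -1.2 69. ]
```

```bash
python3 -m jog '[[0,0,0,-1,0],[0,0,0,-1,0],[0,0,0,-1,0],[0,0,0,-1,0],[0,0,0,0,0],[0,0,0,0,0]]'
cat > tip.py <<'E'
from h import *
c=snap("wrist"); o=env.get_obs(); print(o['tool_pos'],o['grip_width'])
M=R.from_euler('xyz',o['tool_rot'],degrees=True).as_matrix()
v,u=np.mgrid[0:400,0:640]; uv=np.c_[u.ravel(),v.ravel()]; uv=uv[c["range_z"].ravel()>0]
P=(bydepth(c,uv)-o['tool_pos'])@M
k=(abs(P[:,0])<.016)&(abs(P[:,1])<.06)&(P[:,2]>-.06)&(P[:,2]<.03)
for lo in np.arange(-.05,.03,.005):
    s=k&(P[:,2]>=lo)&(P[:,2]<lo+.005)
    if s.any(): print("tool z %.3f n %d x %.3f..%.3f y %.3f..%.3f"%(lo,s.sum(),*np.r_[np.percentile(P[s,0],[2,98]),np.percentile(P[s,1],[2,98])]))
E
python3 tip.py; python3 -m jog '[[0.5,0,0,0,0],[0.5,0,0,0,0],[0.5,0,0,0,0],[0.5,0,0,0,0],[0.5,0,0,0,0],[0.5,0,0,0,0],[0.5,0,0,0,0],[0.5,0,0,0,0]]'; python3 tip.py
```

```text
time_s: 6.58
tool_pos: [0.4673, 0.3791, 0.1337]
tool_rot: [-179.9, -0.1, 9.5]
force: [-0.2, -0.2, -2.1]
grip_width: 0.0002
grasp_force: 0.0
[0.46644691 0.37856117 0.13234484] 0.0006505587966462052
tool z -0.050 n 168 x 0.006..0.013 y -0.006..0.008
tool z -0.045 n 122 x 0.010..0.013 y -0.007..0.008
tool z -0.040 n 131 x 0.010..0.013 y -0.007..0.009
tool z -0.035 n 120 x 0.010..0.013 y -0.008..0.009
tool z -0.030 n 129 x 0.010..0.013 y -0.008..0.009
tool z -0.025 n 40 x 0.011..0.013 y -0.007..0.009
time_s: 7.3
tool_pos: [0.4665, 0.3786, 0.1325]
tool_rot: [180.0, -0.0, 9.5]
force: [-0.7, 0.1, -0.5]
grip_width: 0.0412
grasp_force: 0.0
[0.46653748 0.37862009 0.13251032] 0.04184745602310634
tool z -0.050 n 257 x 0.004..0.012 y -0.029..0.031
tool z -0.045 n 215 x 0.002..0.012 y -0.028..0.030
tool z -0.040 n 189 x -0.001..0.012 y -0.027..0.030
tool z -0.035 n 184 x -0.003..0.012 y -0.028..0.030
tool z -0.030 n 184 x -0.006..0.012 y -0.028..0.030
tool z -0.025 n 150 x -0.009..0.012 y -0.028..0.030
tool z -0.020 n 3 x -0.003..0.010 y 0.022..0.029
```

The wrist depth puts the fingertips at tool z ≈ −22 mm. They sit about 39 mm short of the stated length, which explains the empty grip. From here I go by the measured tips, and confirm them by contact.

```bash
python3 - <<'E'
from h import *
c=snap("wrist"); b=bar(c,.467,.3777,.045,.068); print(b)
go(.467,.3777,.016,b[4])
E
```

```text
(643, array([467.5, 377.7]), array([12.8, 33.8]), np.float64(0.0587), np.float64(90.9))
shift units [0.02 0.05 5.83] turn deg -81.4 units -1.809 q7 -115.6 pose [0.4665 0.3786 0.1325] [-180.     -0.      9.48] F [-0.8  0.1  0.3] w 0.0426 gf 0.0 t 7.4
```

```bash
python3 -m jog '[[0.5,0,0,0.2,-0.1522],[0.5,0,0,0.2,-0.1522],[0.5,0,0,0.2,-0.1522],[0.5,0,0,0.2,-0.1522],[0.5,0,0,0.2,-0.1522],[0.5,0,0,0.2,-0.1522],[0.5,0,0,0,-0.1522],[0.5,0,0,0,-0.1522],[0.5,0,0,0,-0.1522],[0.5,0,0,0,-0.1522],[0.5,0,0,0,-0.1522],[0.5,0,0,0,-0.1522]]' >/dev/null
python3 -m jog '[[0.5,0,0,0.5,0],[0.5,0,0,0.5,0],[0.5,0,0,0.5,0],[0.5,0,0,0.5,0],[0.5,0,0,0.5,0],[0.5,0,0,0.5,0],[0.5,0,0,0.4,0],[0.5,0,0,0.4,0],[0.5,0,0,0.4,0],[0.5,0,0,0.4,0],[0.5,0,0,0,0]]'
python3 -m jog '[[0,0,0,0,0],[0,0,0,0,0],[0,0,0,0,0],[0,0,0,0,0],[0,0,0,0,0],[0,0,0,0,0],[0,0,0,0,0],[0,0,0,0,0]]' 30
python3 - <<'E'
from h import *
go(.467,.3777,.016,91.8)
E
```

```text
time_s: 9.32
tool_pos: [0.4655, 0.3778, 0.0146]
tool_rot: [-179.9, 0.1, 91.7]
force: [-0.3, -0.3, -0.2]
grip_width: 0.0431
grasp_force: 0.0
time_s: 9.98
tool_pos: [0.4665, 0.3788, 0.0169]
tool_rot: [180.0, -0.0, 91.7]
force: [-1.6, -0.6, 1.9]
grip_width: 0.0115
grasp_force: 30.1
shift units [-0.06  0.02  0.04] turn deg -0.1 units -0.003 q7 -34.2 pose [0.4665 0.3788 0.0169] [ 1.800e+02 -2.000e-02  9.168e+01] F [-1.6 -0.6  1.9] w 0.0115 gf 30.1 t 10.0
```

```bash
python3 -m jog '[[0,0,0,0,0.1519],[0,0,0,0,0.1519],[0,0,0,0,0.1519],[0,0,0,0,0.1519],[0,0,0,0,0.1519],[0,0,0,0,0.1519],[0,0,0,0,0.1519],[0,0,0,0,0.1519],[0,0,0,0,0.1519],[0,0,0,0,0.1519],[0,0,0,0,0.1519],[0,0,0,0,0.1519]]'
python3 -m jog '[[0,0,0,0,0],[0,0,0,0,0],[0.5,0,0,0,0],[0.5,0,0,0,0],[0.5,0,0,0,0],[0.5,0,0,0,0],[0.5,0,0,0,0],[0.5,0,0,-1,0],[0.5,0,0,-1,0],[0.5,0,0,-1,0],[0.5,0,0,-1,0],[0.5,0,0,-1,0]]'
python3 - <<'E'
from h import *
c=snap("wrist"); print(bar(c,.467,.3777,.045,.068))
c=snap("top"); print(bar(c,.506,.150,.045,.068))
go(.506,.150,.116,81.3)
E
```

```text
time_s: 10.98
tool_pos: [0.4665, 0.3787, 0.0168]
tool_rot: [-180.0, -0.0, 9.3]
force: [-0.8, 0.4, 2.7]
grip_width: 0.0114
grasp_force: 30.0
time_s: 11.98
tool_pos: [0.4665, 0.3784, 0.1173]
tool_rot: [180.0, -0.0, 9.7]
force: [0.6, -0.0, -0.3]
grip_width: 0.0432
grasp_force: 0.0
(650, array([467.5, 377.3]), array([34.6, 11.7]), np.float64(0.0587), np.float64(-170.3))
(84, array([506.3, 150.7]), array([34.6, 11.8]), np.float64(0.0584), np.float64(81.3))
shift units [-0.09 11.66  0.15] turn deg -71.6 units -1.592 q7 -113.7 pose [0.4687 0.3801 0.1201] [-179.76   -0.31    9.65] F [0.3 0.2 0.4] w 0.0434 gf 0.0 t 12.1
```

```bash
python3 -m jog '[[0.5,0,0.97,0,0],[0.5,0,0.97,0,0],[0.5,0,0.97,0,0],[0.5,0,0.97,0,0],[0.5,0,0.97,0,0],[0.5,0,0.97,0,0],[0.5,0,0.97,0,0],[0.5,0,0.97,0,0],[0.5,0,0.97,0,0],[0.5,0,0.97,0,0],[0.5,0,0.97,0,0],[0.5,0,0.97,0,0]]' >/dev/null
python3 -m jog '[[0.5,0,0,0,-0.1447],[0.5,0,0,0,-0.1447],[0.5,0,0,0,-0.1447],[0.5,0,0,0,-0.1447],[0.5,0,0,0,-0.1447],[0.5,0,0,0,-0.1447],[0.5,0,0,0,-0.1447],[0.5,0,0,0,-0.1447],[0.5,0,0,0,-0.1447],[0.5,0,0,0,-0.1447],[0.5,0,0,0,-0.1447],[0.5,0,0,0,0]]' >/dev/null
python3 - <<'E'
from h import *
c=snap("wrist"); b=bar(c,.506,.150,.045,.068); print(b)
go(*b[1]/1e3,.016,b[4])
E
```

```text
(639, array([506. , 149.4]), array([34.2, 11.6]), np.float64(0.0588), np.float64(81.3))
shift units [0.13 0.04 4.98] turn deg -0.3 units -0.006 q7 -23.7 pose [0.5049 0.147  0.1157] [-1.7993e+02  4.0000e-02  8.1010e+01] F [-0.7 -0.9  0.2] w 0.0432 gf 0.0 t 14.1
```

```bash
python3 -m jog '[[0.5,0.06,0.02,0.6,0],[0.5,0.06,0.02,0.6,0],[0.5,0,0,0.6,0],[0.5,0,0,0.6,0],[0.5,0,0,0.6,0],[0.5,0,0,0.6,0],[0.5,0,0,0.5,0],[0.5,0,0,0.5,0],[0.5,0,0,0.4,0],[0.5,0,0,0,0],[0.5,0,0,0,0]]' >/dev/null
python3 -m jog '[[0,0,0,0,0],[0,0,0,0,0],[0,0,0,0,0],[0,0,0,0,0],[0,0,0,0,0],[0,0,0,0,0],[0,0,0,0,0],[0,0,0,0,0]]' 30
python3 -m jog '[[0,0,0,0,0.1447],[0,0,0,0,0.1447],[0,0,0,0,0.1447],[0,0,0,0,0.1447],[0,0,0,0,0.1447],[0,0,0,0,0.1447],[0,0,0,0,0.1447],[0,0,0,0,0.1447],[0,0,0,0,0.1447],[0,0,0,0,0.1447],[0,0,0,0,0.1447],[0,0,0,0,0]]'
python3 -m jog '[[0,0,0,0,0],[0.5,0,0,0,0],[0.5,0,0,0,0],[0.5,0,0,0,0],[0.5,0,0,0,0],[0.5,0,0,0,0],[0.5,0,0,-1,0],[0.5,0,0,-1,0],[0.5,0,0,-1,0],[0.5,0,0,-1,0],[0.5,0,0,-1,0]]' >/dev/null
python3 - <<'E'
from h import *
c=snap("wrist"); print(bar(c,.506,.149,.045,.068))
c=snap("top"); print(bar(c,.467,.378,.045,.068))
im=ortho(c,.55,0,.006,.3,.5,1)
c=snap("top")
for b in blobs(ortho(c,.55,0,.006,.2,.4,1),.55,0,.2,.4,1): print(b)
go(.583,-.024,.116,93)
E
```

```text
time_s: 15.72
tool_pos: [0.5053, 0.1517, 0.0165]
tool_rot: [-179.8, -0.0, 81.3]
force: [-5.7, 0.3, 5.5]
grip_width: 0.012
grasp_force: 30.0
time_s: 16.72
tool_pos: [0.5068, 0.1502, 0.0165]
tool_rot: [179.9, 0.0, 9.5]
force: [-2.2, -1.5, 4.2]
grip_width: 0.0114
grasp_force: 30.0
(642, array([506.1, 149.2]), array([34.1, 11.8]), np.float64(0.0589), np.float64(-170.6))
None
(array([0.738 , 0.0685]), np.float64(-90.3), 53.0, 24.0)
(array([0.6502, 0.0169]), np.float64(92.7), 119.7, 23.6)
(array([ 0.5848, -0.0236]), np.float64(93.0), 120.5, 23.8)
(array([0.5107, 0.0144]), np.float64(-95.1), 116.1, 23.4)
shift units [2.22 9.31 0.08] turn deg -83.3 units -1.851 q7 -92.8 pose [0.5079 0.1521 0.1179] [-179.89   -0.19    9.68] F [ 0.4 -0.  -0.6] w 0.0436 gf 0.0 t 17.8
```

```bash
python3 -m jog '[[0.5,0.2,0.85,0,-0.155],[0.5,0.2,0.85,0,-0.155],[0.5,0.2,0.85,0,-0.155],[0.5,0.2,0.85,0,-0.155],[0.5,0.2,0.85,0,-0.155],[0.5,0.2,0.85,0,-0.155],[0.5,0,0,0,-0.155],[0.5,0,0,0,-0.155],[0.5,0,0,0,-0.155],[0.5,0,0,0,-0.155],[0.5,0,0,0,-0.155],[0.5,0,0,0,-0.155]]' >/dev/null
cat >> tip.py <<'E'
s=k&(P[:,2]<.0); print("tip", np.sort(P[s,2])[-15:].round(4))
E
python3 tip.py|tail -3; python3 - <<'E'
from h import *
go(.583,-.024,.116,93)
E
```

```text
tool z -0.025 n 143 x -0.009..0.011 y -0.029..0.031
tip [-0.0212 -0.0211 -0.0211 -0.021  -0.0209 -0.0209 -0.0209 -0.0208 -0.0208
 -0.0207 -0.0207 -0.0207 -0.0205 -0.0203 -0.0202]
shift units [-4.88  0.21 -0.06] turn deg 1.0 units 0.022 q7 2.8 pose [0.572  0.0731 0.1148] [-1.7986e+02  2.0000e-02  9.4010e+01] F [-0.  -0.9 -1. ] w 0.0435 gf 0.0 t 18.8
```

```bash
python3 -m jog '[[0.5,-0.8,0.03,0,0.022],[0.5,-0.8,0.03,0,0],[0.5,-0.8,0.03,0,0],[0.5,-0.8,0.03,0,0],[0.5,-0.8,0.03,0,0],[0.5,-0.8,0.03,0,0],[0.5,0,0,0,0],[0.5,0,0,0,0]]' >/dev/null
cat > spat.py <<'E'
import sys
from h import *
x,y,z=map(float,sys.argv[1:4])
c=snap("wrist")
P=cloud(c,(x-.05,x+.05,y-.09,y+.09)); k=(P[:,2]>.0045)&(P[:,2]<.014)
bs=[b for zz in(.005,.007) for b in blobs(ortho(c,x,y,zz,.28,.28,.5),x,y,.28,.28,.5,lo=130,amin=700,amax=2600)]
print(bs); print("height",np.percentile(P[k,2],[50,90]).round(4))
b=min(bs,key=lambda b:np.hypot(*(b[0]-[x,y])))
go(*b[0],z,b[1])
E
python3 spat.py .583 -.024 -.018
```

```text
[(array([0.6497, 0.0147]), np.float64(92.7), 122.4, 23.4), (array([ 0.5843, -0.0262]), np.float64(92.5), 122.2, 22.0), (array([0.5115, 0.0149]), np.float64(-94.1), 120.9, 21.8), (array([0.6492, 0.0151]), np.float64(92.7), 121.5, 23.2), (array([ 0.5837, -0.0257]), np.float64(92.5), 121.4, 21.8), (array([0.5119, 0.0152]), np.float64(-94.0), 119.9, 21.8)]
height [0.008  0.0095]
shift units [-0.16  0.16  6.7 ] turn deg -0.3 units -0.007 q7 11.5 pose [ 0.5805 -0.0227  0.116 ] [-1.7996e+02 -2.0000e-02  9.2190e+01] F [-0.7  0.2  0.2] w 0.0438 gf 0.0 t 19.6
```

```bash
python3 -m jog '[[0.5,-0.08,0.08,0.7,-0.007],[0.5,-0.08,0.08,0.7,0],[0.5,0,0,0.7,0],[0.5,0,0,0.7,0],[0.5,0,0,0.7,0],[0.5,0,0,0.7,0],[0.5,0,0,0.7,0],[0.5,0,0,0.6,0],[0.4,0,0,0.3,0],[0.4,0,0,0.2,0],[0.4,0,0,0.2,0],[0.4,0,0,0.1,0]]'
python3 -m jog '[[0.4,0,0,0.1,0],[0.4,0,0,0.1,0],[0.4,0,0,0.1,0],[0.4,0,0,0.1,0],[0.4,0,0,0,0]]'
python3 - <<'E'
from h import *
go(.5838,-.0258,-.018,92.5)
E
```

```text
time_s: 20.55
tool_pos: [0.5845, -0.0257, -0.0096]
tool_rot: [180.0, 0.0, 92.7]
force: [-1.0, -0.4, 0.2]
grip_width: 0.0354
grasp_force: 0.0
time_s: 20.97
tool_pos: [0.584, -0.0256, -0.0178]
tool_rot: [-180.0, -0.0, 92.7]
force: [0.1, 0.4, -0.2]
grip_width: 0.0347
grasp_force: 0.0
shift units [-0.01 -0.01  0.01] turn deg 0.2 units 0.004 q7 18.2 pose [ 0.584  -0.0256 -0.0178] [-1.7999e+02 -1.0000e-02  9.2670e+01] F [ 0.1  0.4 -0.2] w 0.0347 gf 0.0 t 21.0
```

Tips are about 3 mm above the bench. Close and lift.

```bash
python3 -m jog '[[0,0,0,0,0],[0,0,0,0,0],[0,0,0,0,0],[0,0,0,0,0],[0,0,0,0,0],[0,0,0,0,0],[0,0,0,0,0],[0,0,0,0,0]]' 35
python3 -m jog '[[0,0,0,-0.3,0],[0,0,0,-0.5,0],[0,0,0,-0.7,0],[0,0,0,-0.7,0],[0,0,0,-0.7,0],[0,0,0,-0.7,0],[0,0,0,-0.7,0],[0,0,0,0,0]]'
python3 - <<'E'
from h import *
go(*cas(0,.020),.068,9.65)
E
```

```text
time_s: 21.63
tool_pos: [0.5842, -0.0256, -0.0174]
tool_rot: [180.0, -0.0, 92.7]
force: [-0.5, 0.8, 0.6]
grip_width: 0.0095
grasp_force: 35.0
time_s: 22.3
tool_pos: [0.5867, -0.0257, 0.0724]
tool_rot: [179.6, -0.0, 92.7]
force: [0.9, -0.6, -0.2]
grip_width: 0.0095
grasp_force: 35.0
shift units [15.68 -4.47  0.21] turn deg 83.0 units 1.845 q7 14.3 pose [ 0.5867 -0.0257  0.0724] [ 1.7965e+02 -4.0000e-02  9.2670e+01] F [ 0.9 -0.6 -0.2] w 0.0095 gf 35.0 t 22.3
```

```bash
python3 -m jog '[[0,0.98,-0.28,0,0],[0,0.98,-0.28,0,0],[0,0.98,-0.28,0,0],[0,0.98,-0.28,0,0],[0,0.98,-0.28,0,0],[0,0.98,-0.28,0,0],[0,0.98,-0.28,0,0],[0,0.98,-0.28,0,0],[0,0.98,-0.28,0,0],[0,0.98,-0.28,0,0],[0,0.98,-0.28,0,0],[0,0.98,-0.28,0,0]]' >/dev/null
python3 -m jog '[[0,0.98,-0.28,0,0],[0,0.98,-0.28,0,0],[0,0.98,-0.28,0,0],[0,0.98,-0.28,0,0],[0,0,0,0,0]]' >/dev/null
python3 -m jog '[[0,0,0,0,0.1537],[0,0,0,0,0.1537],[0,0,0,0,0.1537],[0,0,0,0,0.1537],[0,0,0,0,0.1537],[0,0,0,0,0.1537],[0,0,0,0,0.1537],[0,0,0,0,0.1537],[0,0,0,0,0.1537],[0,0,0,0,0.1537],[0,0,0,0,0.1537],[0,0,0,0,0.1537]]' >/dev/null
python3 -m jog '[[0,0,0,0,0],[0,0,0,0,0]]'
python3 - <<'E'
from h import *
go(*cas(0,.020),-.011,9.65)
c=snap("wrist"); u=env.get_obs()['tool_pos'][2]+.0177
for b in [b for zz in(u+.005,) for b in blobs(ortho(c,.48,.283,zz,.25,.25,.5),.48,.283,.25,.25,.5,lo=140,amin=600,amax=2600)]: print(b)
ortho(c,.483,.283,u+.006,.3,.28,.5,"pics/w3.png")
E
```

```text
time_s: 24.88
tool_pos: [0.48, 0.283, 0.0683]
tool_rot: [180.0, 0.0, 9.9]
force: [-0.6, 0.5, -0.7]
grip_width: 0.0097
grasp_force: 35.0
shift units [0.15 0.01 3.97] turn deg 0.2 units 0.005 q7 -101.9 pose [0.48   0.283  0.0683] [1.7997e+02 2.0000e-02 9.8500e+00] F [-0.6  0.5 -0.7] w 0.0097 gf 35.0 t 24.9
```

View pics/w3.png

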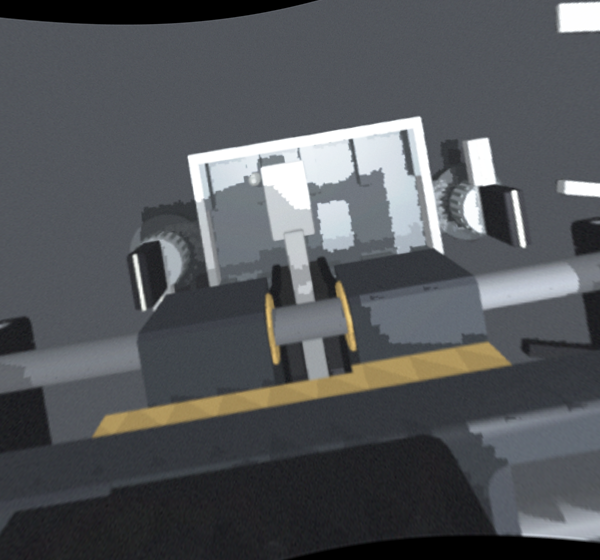

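The wrist view shows the held spatula with its blade at (285,200) over the wide end. Both collars are open. Now lower it into slot2.

```bash
python3 -m jog '[[0,0.15,0.03,0.5,0.005],[0,0,0,0.5,0],[0,0,0,0.5,0],[0,0,0,0.5,0],[0,0,0,0.5,0],[0,0,0,0.5,0],[0,0,0,0.3,0],[0,0,0,0.2,0],[0,0,0,0.2,0],[0,0,0,0.2,0],[0,0,0,0.1,0],[0,0,0,0,0]]'
python3 - <<'E'
from h import *
go(*cas(0,.020),-.0115,9.65)
E
```

```text
time_s: 25.93
tool_pos: [0.4834, 0.2835, -0.0113]
tool_rot: [-180.0, -0.0, 9.4]
force: [-0.2, 0.1, -0.4]
grip_width: 0.0093
grasp_force: 35.0
shift units [-0.02  0.01  0.01] turn deg -0.2 units -0.005 q7 -97.6 pose [ 0.4834  0.2835 -0.0113] [-1.7998e+02 -2.0000e-02  9.4500e+00] F [-0.2  0.1 -0.4] w 0.0093 gf 35.0 t 25.9
```

```bash
python3 -m jog '[[0.28,0,0,0,0],[0.28,0,0,0,0],[0.28,0,0,0,0],[0.28,0,0,0,0],[0.28,0,0,-0.5,0],[0.28,0,0,-1,0],[0.28,0,0,-1,0],[0.28,0,0,-1,0],[0.28,0,0,-1,0],[0.5,0,0,-1,0],[0.5,0,0,-1,0],[0.5,0,0,0,0]]'
python3 spat.py .483 .283 .1
python3 - <<'E'
from h import *
c=snap("top")
for b in blobs(ortho(c,.55,-.02,.006,.24,.4,1),.55,-.02,.24,.4,1): print(b)
go(.6495,.015,.10,92.7)
E
```

```text
time_s: 26.93
tool_pos: [0.4859, 0.2846, 0.1233]
tool_rot: [-179.8, -0.4, 9.4]
force: [-0.0, 0.6, 0.3]
grip_width: 0.0371
grasp_force: 0.0
[(array([0.4229, 0.2641]), np.float64(-46.8), 89.2, 43.3), (array([0.3956, 0.1972]), np.float64(-100.2), 39.9, 26.5), (array([0.4318, 0.2678]), np.float64(-46.8), 80.5, 47.3), (array([0.3965, 0.1978]), np.float64(-99.9), 39.4, 26.3)]
height [0.0071 0.0091]
shift units [-2.75  0.38  1.05] turn deg 56.2 units 1.25 q7 -104.3 pose [0.4848 0.2842 0.1212] [-179.82   -0.24    9.44] F [0.4 0.3 0.4] w 0.04 gf 0.0 t 27.0
(array([0.738 , 0.0685]), np.float64(-90.3), 53.0, 24.0)
(array([0.6502, 0.0169]), np.float64(92.7), 119.7, 23.6)
(array([0.5108, 0.0165]), np.float64(-95.1), 120.1, 23.4)
shift units [ 5.97 14.62  0.97] turn deg -83.3 units -1.85 q7 -104.3 pose [0.4836 0.2838 0.1196] [-1.799e+02 -9.000e-02  9.450e+00] F [-0.4  0.2 -0.3] w 0.0412 gf 0.0 t 27.0
```

```bash
python3 -m jog '[[0.5,0.4,0.975,0,0],[0.5,0.4,0.975,0,0],[0.5,0.4,0.975,0,0],[0.5,0.4,0.975,0,0],[0.5,0.4,0.975,0,0],[0.5,0.4,0.975,0,0],[0.5,0.4,0.975,0,0],[0.5,0.4,0.975,0,0],[0.5,0.4,0.975,0,0],[0.5,0.4,0.975,0,0],[0.5,0.4,0.975,0,0],[0.5,0.4,0.975,0,0]]' >/dev/null
python3 -m jog '[[0.5,0.4,0.975,0,0],[0.5,0.4,0.975,0,0],[0.5,0.4,0.975,0,0],[0.5,0,0,0,-0.154],[0.5,0,0,0,-0.154],[0.5,0,0,0,-0.154],[0.5,0,0,0,-0.154],[0.5,0,0,0,-0.154],[0.5,0,0,0,-0.154],[0.5,0,0,0,-0.154],[0.5,0,0,0,-0.154],[0.5,0,0,0,-0.154]]' >/dev/null
python3 -m jog '[[0.5,0,0,0,-0.154],[0.5,0,0,0,-0.154],[0.5,0,0,0,-0.154],[0.5,0,0,0,0],[0.5,0,0,0,0]]' >/dev/null
python3 spat.py .6495 .015 -.0178
```

```text
[(array([0.6501, 0.0145]), np.float64(92.2), 122.1, 22.2), (array([0.5157, 0.0155]), np.float64(89.9), 119.0, 11.5), (array([0.6502, 0.0149]), np.float64(92.2), 121.2, 22.0), (array([0.5162, 0.016 ]), np.float64(89.8), 118.0, 12.5)]
height [0.008  0.0094]
shift units [0.02 0.08 6.77] turn deg 0.2 units 0.004 q7 8.8 pose [0.6489 0.0144 0.1175] [-179.91    0.     92.4 ] F [-0.6 -0.9 -0.2] w 0.0433 gf 0.0 t 29.5
```

```bash
python3 -m jog '[[0.5,0.02,0.08,0.7,0.004],[0.5,0,0,0.7,0],[0.5,0,0,0.7,0],[0.5,0,0,0.7,0],[0.5,0,0,0.7,0],[0.5,0,0,0.7,0],[0.5,0,0,0.7,0],[0.5,0,0,0.7,0],[0.4,0,0,0.3,0],[0.4,0,0,0.2,0],[0.4,0,0,0.2,0],[0.4,0,0,0.1,0]]' >/dev/null
python3 -m jog '[[0.4,0,0,0.1,0],[0.4,0,0,0.1,0],[0.4,0,0,0.15,0],[0.4,0,0,0,0],[0,0,0,0,0],[0,0,0,0,0],[0,0,0,0,0],[0,0,0,0,0],[0,0,0,0,0],[0,0,0,0,0],[0,0,0,0,0],[0,0,0,0,0]]'
python3 -m jog '[[0,0,0,-0.3,0],[0,0,0,-0.5,0],[0,0,0,-0.7,0],[0,0,0,-0.7,0],[0,0,0,-0.7,0],[0,0,0,-0.7,0],[0,0,0,-0.7,0],[0,0,0,0,0]]'
python3 - <<'E'
from h import *
go(*cas(0,-.020),.068,9.65)
E
```

```text
time_s: 31.5
tool_pos: [0.6594, 0.0122, -0.0074]
tool_rot: [179.0, 0.0, 92.2]
force: [-8.7, -4.3, 29.7]
grip_width: 0.001
grasp_force: 0.0
time_s: 32.17
tool_pos: [0.6535, 0.015, 0.0734]
tool_rot: [179.7, -0.0, 92.4]
force: [-0.2, -0.1, 1.2]
grip_width: 0.0005
grasp_force: 0.0
shift units [11.78 -7.7   0.23] turn deg 82.8 units 1.84 q7 9.9 pose [0.6535 0.015  0.0734] [ 1.7967e+02 -3.0000e-02  9.2430e+01] F [-0.2 -0.1  1.2] w 0.0005 gf 0.0 t 32.2
```

```bash
python3 -m jog '[[0.5,0,0,-1,0],[0.5,0,0,-1,0],[0.5,0,0,0,0],[0.5,0,0,0,0],[0.5,0,0,0,0],[0.5,0,0,0,0]]' >/dev/null
python3 spat.py .6495 .015 -.0178; python3 tip.py | tail -2
python3 - <<'E'
from h import *
c=snap("wrist"); cv2.imwrite("pics/w4.png",c["color"][:,:,::-1])
E
```

```text
[(array([0.6499, 0.0144]), np.float64(92.0), 122.0, 21.8), (array([0.5158, 0.0177]), np.float64(89.9), 114.5, 11.5), (array([0.6499, 0.0151]), np.float64(92.1), 121.5, 21.7), (array([0.5162, 0.0182]), np.float64(89.8), 113.5, 12.5)]
height [0.008  0.0094]
shift units [0.   0.   6.29] turn deg 0.3 units 0.007 q7 9.0 pose [0.6502 0.0151 0.108 ] [-1.7987e+02  1.0000e-02  9.2440e+01] F [-0.6  0.3 -0.4] w 0.0363 gf 0.0 t 32.7
tip [-0.021  -0.0209 -0.0208 -0.0208 -0.0208 -0.0208 -0.0207 -0.0206 -0.0205
 -0.0205 -0.0205 -0.0205 -0.0202 -0.0202 -0.0198]
```

View pics/w4.png

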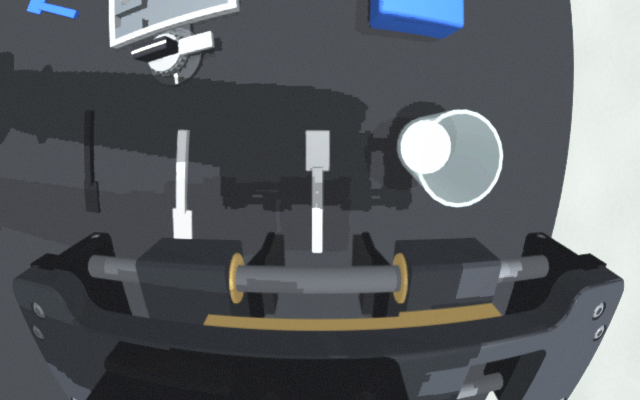

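The wrist view shows the spatula centred between the fingers at (317,190), unmoved. The beaker at (450,155) is close on the right. The gripper body must have come down on the beaker's 85 mm rim (30 N). I'll check the beaker's place, then grip further back along the handle.

```bash
python3 - <<'E'
from h import *
c=snap("wrist"); print("beaker rim wrist",onplane(c,[[451,157],[499,157],[403,157],[451,110],[451,205]],.085).round(4), "base",onplane(c,[[426,147]],.002).round(4))
t0=dict(np.load("top0.npz")); t0["fish"]=False; t=snap("top")
a=t0["color"][80:135,268:310].astype(int); b=t["color"][80:135,268:310].astype(int)
print("top diff",abs(a-b).mean(), abs(a-b).max(2).__gt__(40).sum())
print("rim top", onplane(t0,[[288,105]],.085))
P=cloud(t0,(.72,.86,0,.13)); k=P[:,2]>.07; print(k.sum(), P[k].mean(0) if k.any() else 0)
go(.651,-.011,-.0178,92.1)
E
```

```text
beaker rim wrist [[0.7437 0.0671 0.085 ]
 [0.7854 0.0709 0.085 ]
 [0.7074 0.0644 0.085 ]
 [0.7404 0.1004 0.085 ]
 [0.7489 0.0317 0.085 ]] base [[0.7538 0.0661 0.002 ]]
top diff 55.83304473304473 1899
rim top [[0.74908109 0.06709576 0.085     ]]
242 [0.76100885 0.06932252 0.08085798]
shift units [-1.3  -0.04  6.33] turn deg 0.3 units 0.007 q7 9.0 pose [0.6507 0.015  0.1088] [-1.7994e+02  1.0000e-02  9.2430e+01] F [ 1.1 -0.5 -1. ] w 0.0423 gf 0.0 t 32.9
```

```bash
python3 -m jog '[[0.4,-0.88,-0.04,0.3,0.007],[0.4,-0.87,0,0.7,0],[0.4,0,0,0.7,0],[0.4,0,0,0.7,0],[0.4,0,0,0.7,0],[0.4,0,0,0.7,0],[0.4,0,0,0.7,0],[0.4,0,0,0,0]]'
python3 -m jog '[[0.4,0,0,0.5,0],[0.4,0,0,0.3,0],[0.4,0,0,0.3,0],[0.4,0,0,0.2,0],[0.4,0,0,0.2,0],[0.4,0,0,0.1,0],[0.4,0,0,0,0]]'
python3 - <<'E'
from h import *
go(.6515,-.020,-.0178,92.1)
E
```

```text
time_s: 33.58
tool_pos: [0.6491, -0.0186, 0.0154]
tool_rot: [-179.7, -0.0, 92.2]
force: [-0.7, 0.3, -1.2]
grip_width: 0.0347
grasp_force: 0.0
time_s: 34.17
tool_pos: [0.6515, -0.02, -0.0129]
tool_rot: [-180.0, -0.0, 92.1]
force: [-0.5, -0.7, 0.4]
grip_width: 0.0347
grasp_force: 0.0
shift units [-0.    0.    0.25] turn deg 0.0 units 0.0 q7 15.2 pose [ 0.6515 -0.02   -0.0129] [-179.98   -0.     92.11] F [-0.5 -0.7  0.4] w 0.0347 gf 0.0 t 34.2
```

No contact, so carry on: grip, shift it 50 mm clear of the beaker, lay it down and let go.

```bash
python3 -m jog '[[0.4,0,0,0.13,0],[0.4,0,0,0.12,0],[0,0,0,0,0],[0,0,0,0,0],[0,0,0,0,0],[0,0,0,0,0],[0,0,0,0,0],[0,0,0,0,0],[0,0,0,0,0],[0,0,0,0,0]]' 45
python3 -m jog '[[0,0,0,-0.3,0],[0,0,0,-0.5,0],[0,0,-0.5,0,0],[0,0,-0.5,0,0],[0,0,-0.5,0,0],[0,0,-0.5,0,0],[0,0,-0.5,0,0],[0,0,0,0.3,0],[0,0,0,0.3,0],[0,0,0,0.17,0],[0,0,0,0,0],[0.4,0,0,0,0]]'
python3 -m jog '[[0.4,0,0,0,0],[0.4,0,0,0,0],[0.5,0,0,-1,0],[0.5,0,0,-1,0],[0.5,0,0,-1,0],[0.5,0,0,-1,0],[0.5,0,0,-1,0],[0.5,1,0,-1,0],[0.5,0.75,0,0,0],[0.5,0,0,0,0],[0.5,0,0,0,0]]'
python3 spat.py .600 .015 -.0178
```

```text
time_s: 35.0
tool_pos: [0.6518, -0.02, -0.0174]
tool_rot: [180.0, -0.0, 92.1]
force: [-0.4, 0.8, 0.6]
grip_width: 0.0091
grasp_force: 45.0
time_s: 36.0
tool_pos: [0.6022, -0.0218, -0.0172]
tool_rot: [180.0, 0.0, 92.1]
force: [0.2, -0.8, 0.2]
grip_width: 0.0117
grasp_force: 0.0
time_s: 36.92
tool_pos: [0.6003, 0.0139, 0.1029]
tool_rot: [-180.0, -0.0, 92.2]
force: [-1.0, -0.4, -0.2]
grip_width: 0.0432
grasp_force: 0.0
[(array([0.6016, 0.0129]), np.float64(92.4), 122.7, 22.0), (array([0.5122, 0.019 ]), np.float64(-94.3), 112.2, 23.4), (array([0.6014, 0.0134]), np.float64(92.4), 121.9, 21.8), (array([0.5128, 0.0193]), np.float64(-94.3), 111.7, 23.0)]
height [0.0079 0.0094]
shift units [0.05 0.08 6.01] turn deg -0.3 units -0.006 q7 7.2 pose [0.5999 0.0125 0.1024] [-1.7993e+02  5.0000e-02  9.2130e+01] F [-0.   0.2 -0. ] w 0.0437 gf 0.0 t 37.0
```

```bash
python3 -m jog '[[0.4,0.05,0.08,0.7,-0.006],[0.4,0,0,0.7,0],[0.4,0,0,0.7,0],[0.4,0,0,0.7,0],[0.4,0,0,0.7,0],[0.4,0,0,0.7,0],[0.4,0,0,0.7,0],[0.4,0,0,0.4,0],[0.4,0,0,0.3,0],[0.4,0,0,0.2,0],[0.4,0,0,0.2,0],[0.4,0,0,0,0]]'
python3 - <<'E'
from h import *
go(.6015,.0132,-.0178,92.4)
E
```

```text
time_s: 37.97
tool_pos: [0.6019, 0.0142, -0.0173]
tool_rot: [-180.0, -0.0, 92.4]
force: [-0.4, -0.3, -0.5]
grip_width: 0.0349
grasp_force: 0.0
shift units [-0.05 -0.02  0.03] turn deg -0.0 units -0.0 q7 11.4 pose [ 0.6019  0.0142 -0.0173] [-179.99   -0.     92.39] F [-0.4 -0.3 -0.5] w 0.0349 gf 0.0 t 38.0
```

```bash
python3 -m jog '[[0,-0.05,0,0.02,0],[0,0,0,0,0],[0,0,0,0,0],[0,0,0,0,0],[0,0,0,0,0],[0,0,0,0,0],[0,0,0,0,0],[0,0,0,0,0]]' 35
python3 -m jog '[[0,0,0,-0.3,0],[0,0,0,-0.5,0],[0,0,0,-0.7,0],[0,0,0,-0.7,0],[0,0,0,-0.7,0],[0,0,0,-0.7,0],[0,0,0,-0.7,0],[0,0,0,0,0]]'
python3 - <<'E'
from h import *
go(*cas(0,-.020),.068,9.65)
E
```

```text
time_s: 38.63
tool_pos: [0.6022, 0.0133, -0.017]
tool_rot: [180.0, -0.0, 92.4]
force: [-0.5, -0.3, 3.7]
grip_width: 0.0089
grasp_force: 35.0
time_s: 39.3
tool_pos: [0.6047, 0.0132, 0.073]
tool_rot: [179.6, -0.1, 92.4]
force: [0.9, 0.1, -0.1]
grip_width: 0.0091
grasp_force: 35.0
shift units [11.76 -5.27  0.23] turn deg 82.7 units 1.838 q7 8.5 pose [0.6047 0.0132 0.073 ] [ 1.7963e+02 -6.0000e-02  9.2370e+01] F [ 0.9  0.1 -0.1] w 0.0091 gf 35.0 t 39.3
```

```bash
python3 -m jog '[[0,0.98,-0.44,0,0],[0,0.98,-0.44,0,0],[0,0.98,-0.44,0,0],[0,0.98,-0.44,0,0],[0,0.98,-0.44,0,0],[0,0.98,-0.44,0,0],[0,0.98,-0.44,0,0],[0,0.98,-0.44,0,0],[0,0.98,-0.44,0,0],[0,0.98,-0.44,0,0],[0,0.98,-0.44,0,0],[0,0.98,-0.44,0,0]]' >/dev/null
python3 -m jog '[[0,0,0,0,0.1532],[0,0,0,0,0.1532],[0,0,0,0,0.1532],[0,0,0,0,0.1532],[0,0,0,0,0.1532],[0,0,0,0,0.1532],[0,0,0,0,0.1532],[0,0,0,0,0.1532],[0,0,0,0,0.1532],[0,0,0,0,0.1532],[0,0,0,0,0.1532],[0,0,0,0,0.1532]]' >/dev/null
python3 -m jog '[[0,0,0,0,0],[0,0,0,0,0]]'
python3 - <<'E'
from h import *
go(*cas(0,-.020),-.0113,9.65)
c=snap("wrist"); a=np.radians(CY); P=cloud(c,(.38,.6,.16,.37)); q=(P[:,:2]-CAS)@np.array([[np.cos(a),-np.sin(a)],[np.sin(a),np.cos(a)]])
for nm,zl,zh in(("blade slot2",.0085,.0125),("handle",.0125,.0155)):
    k=(P[:,2]>zl)&(P[:,2]<zh)&(q[:,1]>.003)&(q[:,1]<.037)&(q[:,0]<.064); 
    if k.sum()>5: print(nm,k.sum(),np.percentile(q[k],[3,97],axis=0).round(4).tolist())
E
```

```text
time_s: 41.47
tool_pos: [0.4866, 0.2438, 0.0686]
tool_rot: [180.0, 0.0, 9.9]
force: [0.3, 0.4, -0.4]
grip_width: 0.0091
grasp_force: 35.0
shift units [0.15 0.02 4.  ] turn deg 0.2 units 0.005 q7 -101.5 pose [0.4866 0.2438 0.0686] [180.     0.     9.86] F [ 0.3  0.4 -0.4] w 0.0091 gf 35.0 t 41.5
blade slot2 1378 [[-0.0218, 0.0083], [0.0611, 0.0344]]
handle 789 [[-0.0281, 0.0138], [0.0446, 0.0346]]
```

```bash
python3 -m jog '[[0,0.15,0.03,0.5,0.005],[0,0,0,0.5,0],[0,0,0,0.5,0],[0,0,0,0.5,0],[0,0,0,0.5,0],[0,0,0,0.5,0],[0,0,0,0.3,0],[0,0,0,0.2,0],[0,0,0,0.2,0],[0,0,0,0.2,0],[0,0,0,0.1,0],[0,0,0,0,0]]'
python3 -m jog '[[0.28,0,0,0,0],[0.28,0,0,0,0],[0.28,0,0,0,0],[0.28,0,0,0,0],[0.28,0,0,-0.5,0],[0.28,0,0,-1,0],[0.28,0,0,-1,0],[0.28,0,0,-1,0],[0.28,0,0,-1,0],[0.5,0,0,-1,0],[0.5,0,0,-1,0],[0.5,0,0,0,0]]'
python3 - <<'E'
from h import *
c=snap("top")
for b in blobs(ortho(c,.55,-.02,.006,.24,.4,1),.55,-.02,.24,.4,1): print(b)
go(.512,.015,.10,85.5)
E
```

```text
time_s: 42.52
tool_pos: [0.4901, 0.2439, -0.011]
tool_rot: [-180.0, -0.0, 9.4]
force: [0.1, 0.4, -0.4]
grip_width: 0.0094
grasp_force: 35.0
time_s: 43.52
tool_pos: [0.4926, 0.2449, 0.1236]
tool_rot: [-179.8, -0.4, 9.4]
force: [0.7, -0.2, 0.6]
grip_width: 0.037
grasp_force: 0.0
(array([0.738 , 0.0685]), np.float64(-90.3), 53.0, 24.0)
(array([0.5108, 0.0165]), np.float64(-95.1), 120.1, 23.4)
shift units [-0.87 11.49  1.04] turn deg -76.1 units -1.691 q7 -103.6 pose [0.4915 0.2445 0.1215] [-179.84   -0.26    9.42] F [-0.3 -0.5 -0.3] w 0.0398 gf 0.0 t 43.6
```

```bash
python3 -m jog '[[0.5,-0.07,0.96,0,0],[0.5,-0.07,0.96,0,0],[0.5,-0.07,0.96,0,0],[0.5,-0.07,0.96,0,0],[0.5,-0.07,0.96,0,0],[0.5,-0.07,0.96,0,0],[0.5,-0.07,0.96,0,0],[0.5,-0.07,0.96,0,0],[0.5,-0.07,0.96,0,0],[0.5,-0.07,0.96,0,0],[0.5,-0.07,0.96,0,0],[0.5,-0.07,0.96,0,0]]' >/dev/null
python3 -m jog '[[0.5,0,0,0,-0.1537],[0.5,0,0,0,-0.1537],[0.5,0,0,0,-0.1537],[0.5,0,0,0,-0.1537],[0.5,0,0,0,-0.1537],[0.5,0,0,0,-0.1537],[0.5,0,0,0,-0.1537],[0.5,0,0,0,-0.1537],[0.5,0,0,0,-0.1537],[0.5,0,0,0,-0.1537],[0.5,0,0,0,-0.1537],[0.5,0,0,0,0]]' >/dev/null
python3 spat.py .512 .015 -.0176
```

```text
[(array([0.5168, 0.1378]), np.float64(-170.4), 79.5, 34.5), (array([0.5116, 0.0151]), np.float64(-94.8), 120.2, 23.2), (array([0.5168, 0.1375]), np.float64(-169.3), 79.5, 35.0), (array([0.5114, 0.0156]), np.float64(-94.8), 119.3, 23.1)]
height [0.0083 0.0096]
shift units [0.09 0.07 6.78] turn deg 0.2 units 0.004 q7 -5.2 pose [0.5103 0.0135 0.118 ] [-1.7993e+02  2.0000e-02  8.5360e+01] F [ 0.2  0.4 -0.1] w 0.0434 gf 0.0 t 45.6
```

```bash
python3 -m jog '[[0.4,0.09,0.07,0.7,0.004],[0.4,0,0,0.7,0],[0.4,0,0,0.7,0],[0.4,0,0,0.7,0],[0.4,0,0,0.7,0],[0.4,0,0,0.7,0],[0.4,0,0,0.7,0],[0.4,0,0,0.7,0],[0.4,0,0,0.5,0],[0.4,0,0,0.3,0],[0.4,0,0,0.2,0],[0.4,0,0,0,0]]'
python3 -m jog '[[0.4,0,0,0.1,0],[0.4,0,0,0.08,0],[0,0,0,0,0],[0,0,0,0,0],[0,0,0,0,0],[0,0,0,0,0],[0,0,0,0,0],[0,0,0,0,0],[0,0,0,0,0],[0,0,0,0,0]]' 35
python3 - <<'E'
from h import *
go(*cas(0,.060),-.018+.09,9.65)
E
```

```text
time_s: 46.62
tool_pos: [0.5121, 0.0152, -0.0139]
tool_rot: [-179.9, 0.0, 85.3]
force: [0.3, -0.1, 0.8]
grip_width: 0.0353
grasp_force: 0.0
time_s: 47.45
tool_pos: [0.5126, 0.0154, -0.0168]
tool_rot: [180.0, -0.0, 85.3]
force: [-0.7, 0.2, 1.0]
grip_width: 0.0093
grasp_force: 35.0
shift units [15.17 -3.06 -4.44] turn deg 75.7 units 1.682 q7 3.3 pose [ 0.5126  0.0154 -0.0168] [ 1.7999e+02 -1.0000e-02  8.5330e+01] F [-0.7  0.2  1. ] w 0.0093 gf 35.0 t 47.5
```

```bash
python3 -m jog '[[0,0,0,-0.3,0],[0,0,0,-0.5,0],[0,0,0,-0.7,0],[0,0,0,-0.7,0],[0,0,0,-0.7,0],[0,0,0,-0.8,0],[0,0.948,-0.191,-0.8,0],[0,0.948,-0.191,0,0],[0,0.948,-0.191,0,0],[0,0.948,-0.191,0,0]]' >/dev/null
python3 -m jog '[[0,0.948,-0.191,0,0],[0,0.948,-0.191,0,0],[0,0.948,-0.191,0,0],[0,0.948,-0.191,0,0],[0,0.948,-0.191,0,0],[0,0.948,-0.191,0,0],[0,0.948,-0.191,0,0],[0,0.948,-0.191,0,0],[0,0.948,-0.191,0,0],[0,0.948,-0.191,0,0],[0,0.948,-0.191,0,0],[0,0.948,-0.191,0,0]]'
python3 -m jog '[[0,0,0,0,-0.1545],[0,0,0,0,-0.1545],[0,0,0,0,-0.1545],[0,0,0,0,-0.1545],[0,0,0,0,-0.1545],[0,0,0,0,-0.1545],[0,0,0,0,-0.1545],[0,0,0,0,-0.1545],[0,0,0,0,-0.1545],[0,0,0,0,-0.1545],[0,0,0,0,-0.1545],[0,0,0,0,-0.1545]]' >/dev/null
python3 -m jog '[[0,0,0,0,-0.1545],[0,0,0,0,-0.1545],[0,0,0,0,-0.1545],[0,0,0,0,0],[0,0,0,0,0]]'
python3 - <<'E'
from h import *
go(*cas(0,.060),-.0106,9.65)
E
```

```text
time_s: 49.28
tool_pos: [0.4764, 0.3236, 0.074]
tool_rot: [180.0, -0.0, 85.3]
force: [-0.3, -0.2, -0.7]
grip_width: 0.0096
grasp_force: 35.0
time_s: 50.7
tool_pos: [0.4766, 0.3226, 0.0738]
tool_rot: [180.0, 0.0, -170.6]
force: [-0.4, -0.3, -0.0]
grip_width: 0.009
grasp_force: 35.0
shift units [0.02 0.01 4.22] turn deg -0.2 units -0.006 q7 66.6 pose [0.4766 0.3226 0.0738] [ 1.7999e+02  5.0000e-02 -1.7060e+02] F [-0.4 -0.3 -0. ] w 0.009 gf 35.0 t 50.7
```

```bash
python3 -m jog '[[0,0.02,0.01,0.5,-0.006],[0,0,0,0.5,0],[0,0,0,0.5,0],[0,0,0,0.5,0],[0,0,0,0.5,0],[0,0,0,0.5,0],[0,0,0,0.4,0],[0,0,0,0.3,0],[0,0,0,0.2,0],[0,0,0,0.2,0],[0,0,0,0.1,0],[0,0,0,0,0]]'
python3 -m jog '[[0.24,0,0,0,0],[0.24,0,0,0,0],[0.24,0,0,0,0],[0.24,0,0,0,0],[0.24,0,0,-0.5,0],[0.24,0,0,-1,0],[0.24,0,0,-1,0],[0.24,0,0,-1,0],[0.24,0,0,-1,0],[0.5,0,0,-1,0],[0.5,0,0,-1,0],[0.5,0,0,-1,0]]'
python3 - <<'E'
from h import *
go(.484,-.258,.12,29)
c=snap("side"); p=proj(c,[[*CAS,.01]])[0].astype(int)
cr=c["color"][p[1]-45:p[1]+45,p[0]-60:p[0]+60,::-1]; cv2.imwrite("pics/s5.png",cv2.resize(cr,None,fx=6,fy=6,interpolation=cv2.INTER_CUBIC))
E
```

```text
time_s: 51.7
tool_pos: [0.4761, 0.323, -0.0106]
tool_rot: [180.0, 0.0, -170.1]
force: [-0.3, 0.5, -0.6]
grip_width: 0.0092
grasp_force: 35.0
time_s: 52.7
tool_pos: [0.4759, 0.3227, 0.141]
tool_rot: [180.0, 0.0, -170.1]
force: [0.3, 0.8, -0.4]
grip_width: 0.0334
grasp_force: 0.0
shift units [  4.58 -28.68   1.03] turn deg -19.1 units -0.425 q7 66.1 pose [0.4759 0.3227 0.141 ] [ 1.7997e+02  5.0000e-02 -1.7012e+02] F [ 0.3  0.8 -0.4] w 0.0334 gf 0.0 t 52.7
```

View pics/s5.png

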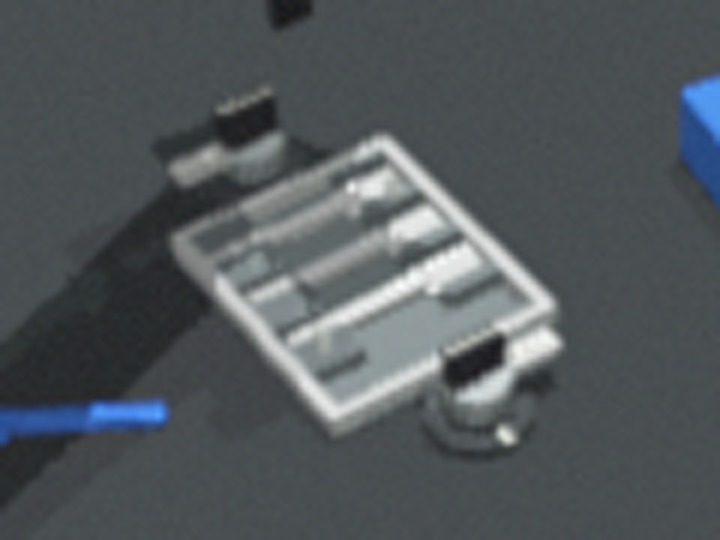

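The side view shows the spatulas in three compartments, blades (375,185), (415,225) and (455,265) at the wide end. Both collars are open. Now the cover.

```bash
python3 -m jog '[[0.5,0,0,0,0.1555],[0.5,0,0,0,0.1555],[0.5,0,0,0,0.1555],[0.5,0,0,0,0.1555],[0.5,0,0,0,0.1555],[0.5,0,0,0,0.1555],[0.5,0,0,0,0.1555],[0.5,0,0,0,0.1555],[0.5,0,0,0,0.1555],[0.5,0,0,0,0.1555],[0.5,0,0,0,0.1555],[0.5,0,0,0,0.1555]]' >/dev/null
python3 -m jog '[[0.5,0,0,0,0.1555],[0.5,0,0,0,0.1555],[0.5,0,0,0,0.1555],[0.5,0,0,0,0.1555],[0.5,0,0,0,0.1555],[0.5,0,0,0,0.1555],[0.5,0,0,0,0.1555],[0.5,0,0,0,0.1555],[0.5,0,0,0,0.1555],[0.5,0,0,0,0.1555],[0.5,0,0,0,0.1555],[0.5,0,0,0,0]]' >/dev/null
python3 - <<'E'
from h import *
c=snap("top"); 
for b in blobs(ortho(c,.484,-.25,.006,.35,.35,1),.484,-.25,.35,.35,1,lo=110,amin=15000,amax=40000): print(b)
print(bar(c,.482,-.256,.03,.05,.04))
go(.484,-.258,.14,29)
E
```

```text
(array([ 0.4846, -0.2599]), np.float64(118.9), 174.9, 143.1)
(149, array([ 485.4, -259.3]), array([54.7, 14.9]), np.float64(0.0356), np.float64(-151.9))
shift units [-13.76  25.58  -0.04] turn deg 0.1 units 0.002 q7 -91.3 pose [0.4759 0.3229 0.1395] [-1.7999e+02 -3.0000e-02  2.9090e+01] F [-0.   0.1 -0.9] w 0.0434 gf 0.0 t 54.8
```

```bash
A='see'; python3 -m jog '[[0.5,-0.53,0.984,0,0],[0.5,-0.53,0.984,0,0],[0.5,-0.53,0.984,0,0],[0.5,-0.53,0.984,0,0],[0.5,-0.53,0.984,0,0],[0.5,-0.53,0.984,0,0],[0.5,-0.53,0.984,0,0],[0.5,-0.53,0.984,0,0],[0.5,-0.53,0.984,0,0],[0.5,-0.53,0.984,0,0],[0.5,-0.53,0.984,0,0],[0.5,-0.53,0.984,0,0]]' >/dev/null
python3 -m jog '[[0.5,-0.53,0.984,0,0],[0.5,-0.53,0.984,0,0],[0.5,-0.53,0.984,0,0],[0.5,-0.53,0.984,0,0],[0.5,-0.53,0.984,0,0],[0.5,-0.53,0.984,0,0],[0.5,-0.53,0.984,0,0],[0.5,-0.53,0.984,0,0],[0.5,-0.53,0.984,0,0],[0.5,-0.53,0.984,0,0],[0.5,-0.53,0.984,0,0],[0.5,-0.53,0.984,0,0]]' >/dev/null
python3 -m jog '[[0.5,-0.53,0.984,0,0],[0.5,-0.53,0.984,0,0],[0.5,0,0,0,0],[0.5,0,0,0,0]]'
cat > cov.py <<'E'
import sys
from h import *
x,y,top=map(float,sys.argv[1:4])   # expected centre, height of cover's upper face
c=snap("wrist")
P=cloud(c,(x-.12,x+.12,y-.12,y+.12)); k=(P[:,2]>top-.0025)&(P[:,2]<top+.0035)
print("plate depth",k.sum(),cv2.minAreaRect((P[k,:2]*1e3).astype(np.float32)),"z",np.median(P[k,2]).round(4))
print("bar",bar(c,x,y,top+.022,top+.04,.045))
im=ortho(c,x,y,top,.28,.28,.5); np.save("covim.npy",im)
g=cv2.cvtColor(im,cv2.COLOR_RGB2GRAY); m=(g<70).astype(np.uint8)
n,l,s,ce=cv2.connectedComponentsWithStats(m)
for i in range(1,n):
    if 150<s[i,4]<700 and s[i,2]<32 and s[i,3]<32: print("hole",np.round([x+.14-ce[i,1]*.0005,y+.14-ce[i,0]*.0005],4),s[i,2:])
E
python3 cov.py .4846 -.2595 .006
```

```text
time_s: 57.13
tool_pos: [0.4817, -0.2598, 0.1392]
tool_rot: [180.0, 0.0, 28.9]
force: [0.1, 1.3, -0.0]
grip_width: 0.0435
grasp_force: 0.0
plate depth 18849 ((509.88134765625, -241.01217651367188), (204.2212677001953, 185.85079956054688), 27.968130111694336) z 0.0069
bar (850, array([ 484.7, -261.2]), array([56.9, 14.3]), np.float64(0.0367), np.float64(-153.0))
hole [ 0.5069 -0.2047] [ 18  18 234]
```

```bash
python3 - <<'E'
from h import *
go(.4845,-.261,-.010,28)
E
```

```text
shift units [0.04 0.18 7.45] turn deg 1.0 units 0.023 q7 -24.2 pose [ 0.4821 -0.2582  0.139 ] [-179.97   -0.     29.01] F [-0.7  0.5  0.4] w 0.0433 gf 0.0 t 57.2
```

```bash
python3 -m jog '[[0.5,0.02,0.09,0.8,0.023],[0.5,0.02,0.09,0.8,0],[0.5,0,0,0.8,0],[0.5,0,0,0.8,0],[0.5,0,0,0.8,0],[0.5,0,0,0.8,0],[0.5,0,0,0.8,0],[0.5,0,0,0.7,0],[0.5,0,0,0.4,0],[0.5,0,0,0.3,0],[0.5,0,0,0.2,0],[0.5,0,0,0,0]]'
python3 - <<'E'
from h import *
go(.4845,-.261,-.010,28)
E
```

```text
time_s: 58.18
tool_pos: [0.4847, -0.2608, -0.0053]
tool_rot: [-180.0, 0.0, 27.9]
force: [0.4, -0.2, -0.2]
grip_width: 0.0432
grasp_force: 0.0
shift units [-0.01  0.01  0.23] turn deg -0.1 units -0.001 q7 -15.7 pose [ 0.4847 -0.2608 -0.0053] [-1.7997e+02  1.0000e-02  2.7940e+01] F [ 0.4 -0.2 -0.2] w 0.0432 gf 0.0 t 58.2
```

```bash
python3 -m jog '[[0.5,0,0,0.12,0],[0.5,0,0,0.11,0],[0,0,0,0,0],[0,0,0,0,0],[0,0,0,0,0],[0,0,0,0,0],[0,0,0,0,0],[0,0,0,0,0],[0,0,0,0,0],[0,0,0,0,0]]' 55
python3 -m jog '[[0,0,0,-0.2,0],[0,0,0,-0.4,0],[0,0,0,-0.6,0],[0,0,0,-0.6,0],[0,0,0,-0.6,0],[0,0,0,-0.6,0],[0,0,0,-0.6,0],[0,0,0,-0.6,0],[0,0,0,-0.6,0],[0,0,0,-0.4,0],[0,0,0,0,0]]'
python3 - <<'E'
from h import *
go(.4845,-.261,.10,28)
c=snap("wrist"); im=ortho(c,.4845,-.261,.117,.28,.28,.5,"pics/w6.png")
np.savez("w6.npz",**c)
E
```

```text
time_s: 59.02
tool_pos: [0.4848, -0.2609, -0.0095]
tool_rot: [-180.0, -0.0, 27.9]
force: [-0.0, -0.3, 2.5]
grip_width: 0.0139
grasp_force: 55.0
time_s: 59.93
tool_pos: [0.486, -0.2618, 0.0966]
tool_rot: [179.9, -0.2, 27.9]
force: [0.5, 0.4, -3.5]
grip_width: 0.0138
grasp_force: 55.0
shift units [-0.05 -0.07 -0.17] turn deg -0.1 units -0.002 q7 -22.0 pose [ 0.486  -0.2618  0.0966] [ 1.7987e+02 -1.5000e-01  2.7920e+01] F [ 0.5  0.4 -3.5] w 0.0138 gf 55.0 t 59.9
```

View pics/w6.png

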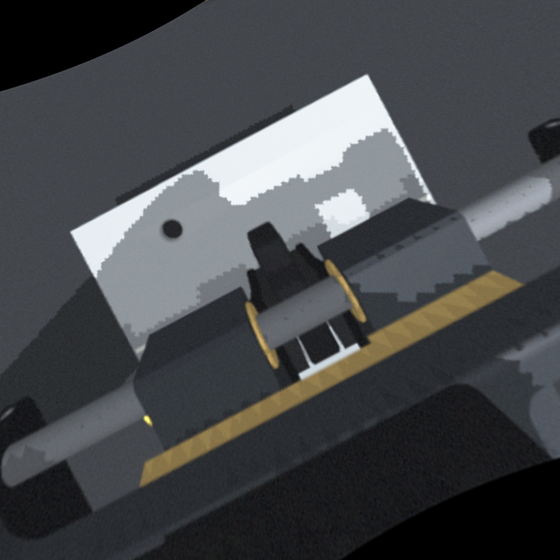

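The wrist view shows the cover held level. Its hole is at (172,229) and the far edge's corners are at (70,232) and (368,75). I'll work out where the cover sits in the tool frame.

```bash
python3 - <<'E'
from h import *
c=dict(np.load("w6.npz")); c["fish"]=True
o=np.array([.486,-.2618,.0966]); y=27.92
px=np.array([[172,229],[70,232],[368,75]])
W=np.c_[.4845+.14-px[:,1]*.0005,-.261+.14-px[:,0]*.0005,np.full(3,.117)]
Q=onplane(c,proj(c,W),.1121)
a=np.radians(y); L=(Q[:,:2]-o[:2])@np.array([[np.cos(a),-np.sin(a)],[np.sin(a),np.cos(a)]])
print("tool-aligned (cover-like) coords mm",(L*1e3).round(1)) # expect hole (46,40) corners (70,86),(70,-86)
print(np.linalg.norm(Q[1]-Q[2]))
t=snap("top"); print(bar(t,*CAS,.03,.08)); 
go(*CAS,.10,9.65)
E
```

```text
tool-aligned (cover-like) coords mm [[ 46.   38.3]
 [ 69.3  85.5]
 [ 68.9 -88. ]]
0.1734851973971192
None
shift units [ 12.35 -23.14  -0.26] turn deg 18.3 units 0.406 q7 -21.9 pose [ 0.4849 -0.2609  0.0946] [-1.7999e+02 -3.0000e-02  2.7930e+01] F [-0.4 -0.2 -3.4] w 0.0135 gf 55.0 t 60.0
```

```bash
python3 - <<'E'
from h import *
print(cas(-.045,0)); go(*cas(-.045,0),.10,9.65)
E
```

```text
[0.44193674 0.25605669]
shift units [ 10.21 -23.84  -0.26] turn deg 18.3 units 0.406 q7 -21.9 pose [ 0.4849 -0.2609  0.0946] [-1.7999e+02 -3.0000e-02  2.7930e+01] F [-0.4 -0.2 -3.4] w 0.0135 gf 55.0 t 60.0
```

```bash
python3 -m jog '[[0,0.18,-0.42,-0.1,0],[0,0.365,-0.851,-0.1,0],[0,0.365,-0.851,-0.1,0],[0,0.365,-0.851,0,0],[0,0.365,-0.851,0,0],[0,0.365,-0.851,0,0],[0,0.365,-0.851,0,0],[0,0.365,-0.851,0,0],[0,0.365,-0.851,0,0],[0,0.365,-0.851,0,0],[0,0.365,-0.851,0,0],[0,0.365,-0.851,0,0]]'
python3 -m jog '[[0,0.365,-0.851,0,0],[0,0.365,-0.851,0,0],[0,0.365,-0.851,0,0],[0,0.365,-0.851,0,0],[0,0.365,-0.851,0,0],[0,0.365,-0.851,0,0],[0,0.365,-0.851,0,0],[0,0.365,-0.851,0,0],[0,0.365,-0.851,0,0],[0,0.365,-0.851,0,0],[0,0.365,-0.851,0,0],[0,0.365,-0.851,0,0]]'
python3 -m jog '[[0,0.365,-0.851,0,0],[0,0.365,-0.851,0,0],[0,0.365,-0.851,0,0],[0,0.365,-0.851,0,0],[0,0.18,-0.43,0,0],[0,0,0,0,0.135],[0,0,0,0,0.135],[0,0,0,0,0.136],[0,0,0,0,0],[0,0,0,0,0]]'
python3 - <<'E'
from h import *
go(*cas(-.045,0),.10,9.65)
c=snap("wrist"); np.savez("w7.npz",**c); o=env.get_obs(); np.savez("o7.npz",p=o['tool_pos'],r=o['tool_rot'])
im=c["color"][40:320,130:520,::-1]; cv2.imwrite("pics/w7.png",cv2.resize(im,None,fx=2,fy=2,interpolation=cv2.INTER_CUBIC))
E
```

```text
time_s: 61.03
tool_pos: [0.4664, -0.0481, 0.0997]
tool_rot: [-180.0, 0.1, 27.9]
force: [-0.5, -0.2, -3.7]
grip_width: 0.0136
grasp_force: 55.0
time_s: 62.03
tool_pos: [0.4482, 0.1729, 0.0995]
tool_rot: [180.0, 0.1, 27.9]
force: [0.1, -0.1, -4.4]
grip_width: 0.0137
grasp_force: 55.0
time_s: 62.87
tool_pos: [0.4422, 0.2554, 0.1003]
tool_rot: [180.0, 0.0, 9.8]
force: [-0.5, 0.1, -2.6]
grip_width: 0.0135
grasp_force: 55.0
shift units [-0.01 -0.03  0.01] turn deg 0.1 units 0.003 q7 -108.8 pose [0.4422 0.2554 0.1003] [1.7997e+02 1.0000e-02 9.7900e+00] F [-0.5  0.1 -2.6] w 0.0135 gf 55.0 t 62.9
```

View pics/w7.png

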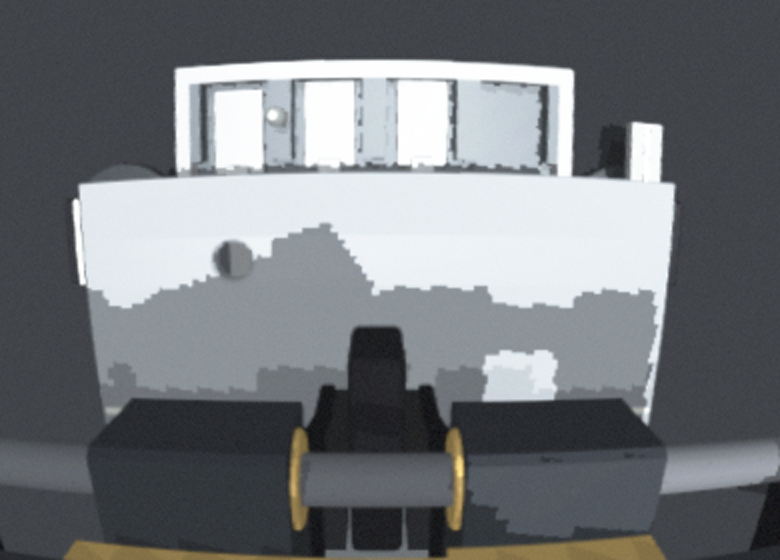

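Crop picture: cassette far corners at (176,69) and (574,69), pin tip at (279,113), cover far corners at (79,186) and (675,186), hole at (234,260). The blades lie in three separate compartments.

```bash
python3 - <<'E'
from h import *
c=dict(np.load("w7.npz")); c["fish"]=True; o=np.load("o7.npz"); p=o["p"]; a=np.radians(o["r"][2])
Rl=np.array([[np.cos(a),-np.sin(a)],[np.sin(a),np.cos(a)]])
def L(px,z): return ((onplane(c,np.array(px,float)/2+[130,40],z)[:,:2]-p[:2])@Rl*1e3).round(1)
zt=p[2]+.0095+.006
h=L([[234,260]],zt); cc=L([[79,186],[675,186]],zt); pt=L([[279,113]],.035); rc=L([[176,69],[574,69]],.018)
print("hole",h,"cover corners",cc,"pin",pt,"rim corners",rc)
def yaw(q): d=q[0]-q[1]; return np.degrees(np.arctan2(-d[0],d[1]))
print("yaw cover",yaw(cc),"cas",yaw(rc),"len",np.linalg.norm(cc[0]-cc[1]),np.linalg.norm(rc[0]-rc[1]))
print("hole->pin",pt-h,"edge->edge",rc.mean(0)-cc.mean(0))
# depth-based check
P=cloud(c,(.35,.65,.1,.45)); q=(P[:,:2]-p[:2])@Rl*1e3
for nm,zl,zh in(("cover",zt-.003,zt+.003),("rim",.0155,.021)):
    k=(P[:,2]>zl)&(P[:,2]<zh)&(abs(q[:,1])<92)&(q[:,0]>-10)&(q[:,0]<125)
    f=q[k]; print(nm,np.median(P[k,2]).round(4),"x max",np.percentile(f[:,0],99.5).round(1),"y",[np.percentile(f[f[:,0]>f[:,0].max()-(30 if nm=='cover' else 25),1],e).round(1) for e in(.3,99.7)])
k=(P[:,2]>.024)&(P[:,2]<.04)&(q[:,0]>75)&(q[:,0]<105)&(q[:,1]>20)&(q[:,1]<60); print("pin pts",k.sum(),q[k].mean(0),P[k,2].max())
E
```

```text
hole [[46.1 38.3]] cover corners [[ 69.2  84.9]
 [ 69.2 -88.1]] pin [[91.6 37.2]] rim corners [[114.9  85.6]
 [114.8 -87.3]]
yaw cover -0.0 cas -0.03313809897305074 len 173.0 172.90002891844753
hole->pin [[45.5 -1.1]] edge->edge [45.65  0.75]
cover 0.1166 x max 69.9 y [np.float64(-86.6), np.float64(84.2)]
rim 0.0188 x max 115.0 y [np.float64(-85.9), np.float64(85.5)]
pin pts 86 [90.73271076 39.07422584] 0.03785377949003271
```

```bash
python3 -m jog '[[0,0.4,-0.035,0,0],[0,0.5,0,0,0],[0,0.5,0,0,0],[0,0.5,0,0,0],[0,0.375,0,0,0],[0,0,0,0.5,0],[0,0,0,0.7,0],[0,0,0,0.7,0],[0,0,0,0.7,0],[0,0,0,0.4,0],[0,0,0,0,0],[0,0,0,0,0]]'
python3 - <<'E'
from h import *
go(*cas(0,0),.0085,9.65)
E
```

```text
time_s: 63.92
tool_pos: [0.4866, 0.2636, 0.04]
tool_rot: [180.0, 0.1, 9.6]
force: [-0.6, 0.2, -3.8]
grip_width: 0.0136
grasp_force: 55.0
shift units [-0.01 -0.    1.57] turn deg -0.0 units -0.0 q7 -100.7 pose [0.4866 0.2636 0.04  ] [1.7996e+02 6.0000e-02 9.6400e+00] F [-0.6  0.2 -3.8] w 0.0136 gf 55.0 t 63.9
```

```bash
python3 -m jog '[[0,0,0,0.2,0],[0,0,0,0.2,0],[0,0,0,0.2,0],[0,0,0,0.15,0],[0,0,0,0,0],[0,0,0,0,0]]'
python3 -m jog '[[0,0,0,0.15,0],[0,0,0,0.15,0],[0,0,0,0.15,0],[0,0,0,0,0]]'
```

```text
time_s: 64.42
tool_pos: [0.4868, 0.2639, 0.0253]
tool_rot: [180.0, 0.0, 9.6]
force: [-0.0, -0.5, -3.3]
grip_width: 0.0137
grasp_force: 55.0
time_s: 64.75
tool_pos: [0.4864, 0.2637, 0.0157]
tool_rot: [180.0, 0.1, 9.6]
force: [-0.4, 0.4, -3.4]
grip_width: 0.0135
grasp_force: 55.0
```

```bash
python3 -m jog '[[0,0,0,0.12,0],[0,0,0,0.1,0],[0,0,0,0.1,0],[0,0,0,0,0],[0,0,0,0,0]]'
python3 -m jog '[[0,0,0,0.04,0],[0,0,0,0,0],[0,0,0,0,0]]'
python3 - <<'E'
from h import *
go(*cas(0,0),.0085,9.65)
E
```

```text
time_s: 65.17
tool_pos: [0.4869, 0.2639, 0.0099]
tool_rot: [180.0, 0.0, 9.6]
force: [0.4, 0.1, -4.0]
grip_width: 0.0135
grasp_force: 55.0
time_s: 65.42
tool_pos: [0.487, 0.264, 0.0093]
tool_rot: [-180.0, -0.0, 9.6]
force: [-0.9, 1.3, -3.4]
grip_width: 0.0138
grasp_force: 55.0
shift units [-0.04  0.01  0.04] turn deg -0.0 units -0.0 q7 -99.1 pose [0.487  0.264  0.0093] [-1.7999e+02 -1.0000e-02  9.6400e+00] F [-0.9  1.3 -3.4] w 0.0138 gf 55.0 t 65.4
```

```bash
python3 -m jog '[[0,0,0,0.05,0],[0,0,0,0.05,0],[0,0,0,0,0],[0,0,0,0,0]]'
python3 -m jog '[[0.4,0,0,0,0],[0.4,0,0,0,0],[0.4,0,0,0,0],[0.4,0,0,0,0],[0.5,0,0,-0.3,0],[0.5,0,0,-0.7,0],[0.5,0,0,-1,0],[0.5,0,0,-1,0],[0.5,0,0,-1,0],[0.5,0,0,-1,0],[0.5,0,0,-1,0],[0.5,0,0,-1,0]]'
python3 - <<'E'
from h import *
c=snap("wrist"); np.savez("w8.npz",**c)
a=np.radians(CY); P=cloud(c,(.35,.62,.15,.4)); q=(P[:,:2]-CAS)@np.array([[np.cos(a),-np.sin(a)],[np.sin(a),np.cos(a)]])
k=(P[:,2]>.018)&(P[:,2]<.03)&(abs(q[:,0])<.08)&(abs(q[:,1])<.095); print("cover top",np.median(P[k,2]))
A=np.c_[q[k],np.ones(k.sum())]; print("plane tilt mm per m", np.linalg.lstsq(A,P[k,2],rcond=None)[0])
for x in(.06,.0,-.06):
    print([float(np.median(P[k&(abs(q[:,0]-x)<.008)&(abs(q[:,1]-y)<.008),2]).round(4)) if (k&(abs(q[:,0]-x)<.008)&(abs(q[:,1]-y)<.008)).sum()>5 else None for y in(.07,.035,0,-.035,-.07)])
go(.5065,.149,.12,9.65)
E
```

```text
time_s: 65.75
tool_pos: [0.4872, 0.2641, 0.0085]
tool_rot: [-179.9, 0.0, 9.6]
force: [-3.2, -1.5, 6.0]
grip_width: 0.0136
grasp_force: 55.0
time_s: 66.75
tool_pos: [0.487, 0.2638, 0.1487]
tool_rot: [-180.0, -0.0, 9.6]
force: [0.4, -0.3, 0.2]
grip_width: 0.0434
grasp_force: 0.0
cover top 0.024883276953166833
plane tilt mm per m [-0.00065169  0.0005455   0.02486956]
[0.025, 0.0249, 0.025, 0.0249, 0.0248]
[0.0249, 0.0249, 0.0247, 0.0248, 0.0248]
[0.0249, 0.0249, 0.025, 0.0248, 0.0248]
shift units [-0.13  5.87  1.62] turn deg -0.0 units -0.001 q7 -105.3 pose [0.4894 0.265  0.1528] [-179.79   -0.34    9.61] F [1.6 0.  3. ] w 0.0434 gf 0.0 t 66.8
```

The cover is level, with its top at 24.9 mm everywhere, so it is seated flush. Now lock collar_b.

```bash
python3 -m jog '[[0.5,-0.02,0.84,0.23,0],[0.5,-0.02,0.84,0.23,0],[0.5,-0.02,0.84,0.23,0],[0.5,-0.02,0.84,0.23,0],[0.5,-0.02,0.84,0.23,0],[0.5,-0.02,0.84,0.23,0],[0.5,0,0.83,0.23,0],[0.5,0,0,0,0],[0.5,0,0,0,0]]' >/dev/null
python3 - <<'E'
from h import *
c=snap("wrist"); b=bar(c,.5062,.1493,.045,.068); print(b)
go(.5064,.1495,.016,9.65)
E
```

```text
(639, array([505.8, 149.6]), array([34.6, 11.7]), np.float64(0.0588), np.float64(-170.6))
shift units [ 0.11 -0.04  4.97] turn deg -0.0 units -0.001 q7 -93.7 pose [0.5043 0.1484 0.1154] [-1.7995e+02 -3.0000e-02  9.6200e+00] F [0.1 0.5 0.2] w 0.0435 gf 0.0 t 67.6
```

```bash
python3 -m jog '[[0.5,0.06,-0.02,0.6,0],[0.5,0.05,-0.02,0.6,0],[0.5,0,0,0.6,0],[0.5,0,0,0.6,0],[0.5,0,0,0.6,0],[0.5,0,0,0.6,0],[0.5,0,0,0.5,0],[0.5,0,0,0.5,0],[0.5,0,0,0.37,0],[0.5,0,0,0,0],[0.5,0,0,0,0]]' >/dev/null
python3 -m jog '[[0,0,0,0,0],[0,0,0,0,0],[0,0,0,0,0],[0,0,0,0,0],[0,0,0,0,0],[0,0,0,0,0],[0,0,0,0,0],[0,0,0,0,0]]' 35
python3 -m jog '[[0,0,0,0,-0.1538],[0,0,0,0,-0.1538],[0,0,0,0,-0.1538],[0,0,0,0,-0.1538],[0,0,0,0,-0.1538],[0,0,0,0,-0.1538],[0,0,0,0,-0.1538],[0,0,0,0,-0.1538],[0,0,0,0,-0.1538],[0,0,0,0,-0.1538],[0,0,0,0,-0.1538],[0,0,0,0,-0.1538]]'
python3 -m jog '[[0,0,0,0,-0.1538],[0,0,0,0,0],[0,0,0,0,0],[0,0,0,0,0]]'
python3 - <<'E'
from h import *
go(.5064,.1495,.016,99.65)
E
```

```text
time_s: 69.18
tool_pos: [0.5062, 0.1501, 0.0159]
tool_rot: [-179.9, -0.0, 9.7]
force: [-0.8, 3.2, 0.8]
grip_width: 0.0117
grasp_force: 35.0
time_s: 70.18
tool_pos: [0.505, 0.1512, 0.0159]
tool_rot: [-179.9, -0.2, 93.1]
force: [-5.8, 5.7, 3.7]
grip_width: 0.0118
grasp_force: 35.0
time_s: 70.52
tool_pos: [0.5048, 0.1511, 0.0159]
tool_rot: [-179.9, -0.2, 99.7]
force: [-4.1, 4.2, 4.6]
grip_width: 0.0116
grasp_force: 35.0
shift units [-0.09  0.06 -0.01] turn deg 0.1 units 0.001 q7 -2.3 pose [0.5048 0.1511 0.0159] [-1.7988e+02 -1.6000e-01  9.9700e+01] F [-4.1  4.2  4.6] w 0.0116 gf 35.0 t 70.5
```

Release, lift, check the bar.

```bash
python3 -m jog '[[0.5,0,0,0,0],[0.5,0,0,0,0],[0.5,0,0,0,0],[0.5,0,0,0,0],[0.5,0,0,0,0],[0.5,0,0,-0.5,0],[0.5,0,0,-1,0],[0.5,0,0,-1,0],[0.5,0,0,-1,0],[0.5,0,0,-1,0],[0.5,0,0,-0.5,0],[0.5,0,0,0,0]]'
python3 - <<'E'
from h import *
c=snap("wrist"); np.savez("w9.npz",**c); print(bar(c,.5062,.1493,.045,.068))
k=cloud(c,(.4,.6,.15,.3)); t=k[(k[:,2]>.029)&(k[:,2]<.035)]
t=t[(t[:,1]>.170)&(t[:,1]<.205)&(t[:,0]>.48)&(t[:,0]<.53)]
print("tongue mid",[ (round(v,3),np.round((t[abs(t[:,1]-v)<.004,0].min()+t[abs(t[:,1]-v)<.004,0].max())/2,4)) for v in(.175,.185,.193) if (abs(t[:,1]-v)<.004).any()])
go(.467,.3777,.10,9.65)
E
```

```text
time_s: 71.52
tool_pos: [0.5083, 0.1495, 0.1186]
tool_rot: [179.7, -0.1, 99.6]
force: [0.5, -0.3, 0.2]
grip_width: 0.0437
grasp_force: 0.0
(610, array([505. , 149.1]), array([11.6, 34.3]), np.float64(0.0589), np.float64(100.2))
tongue mid [(0.175, np.float64(0.501)), (0.185, np.float64(0.4993)), (0.193, np.float64(0.498))]
shift units [11.6  -0.07  0.85] turn deg 90.0 units 1.999 q7 -6.0 pose [0.5071 0.1492 0.1168] [ 1.7986e+02 -6.0000e-02  9.9610e+01] F [ 0.  -0.   0.2] w 0.0432 gf 0.0 t 71.6
```

```bash
python3 -m jog '[[0.5,0.967,-0.005,0,0],[0.5,0.967,-0.005,0,0],[0.5,0.967,-0.005,0,0],[0.5,0.967,-0.005,0,0],[0.5,0.967,-0.005,0,0],[0.5,0.967,-0.005,0,0],[0.5,0.967,-0.005,0,0],[0.5,0.967,-0.005,0,0],[0.5,0.967,-0.005,0,0],[0.5,0.967,-0.005,0,0],[0.5,0.967,-0.005,0,0],[0.5,0.967,-0.005,0,0]]' >/dev/null
python3 -m jog '[[0.5,0,0,0,0.1538],[0.5,0,0,0,0.1538],[0.5,0,0,0,0.1538],[0.5,0,0,0,0.1538],[0.5,0,0,0,0.1538],[0.5,0,0,0,0.1538],[0.5,0,0,0,0.1538],[0.5,0,0,0,0.1538],[0.5,0,0,0,0.1538],[0.5,0,0,0,0.1538],[0.5,0,0,0,0.1538],[0.5,0,0,0,0.1538]]' >/dev/null
python3 -m jog '[[0.5,0,0,0,0.1538],[0.5,0,0,0,0],[0.5,0,0,0,0]]' >/dev/null
python3 - <<'E'
from h import *
c=snap("wrist"); print(bar(c,.467,.3777,.045,.068))
go(.4665,.378,.016,9.65)
E
```

```text
(610, array([467.2, 378.1]), array([34.9, 10.8]), np.float64(0.0588), np.float64(-170.3))
shift units [ 0.05 -0.04  4.93] turn deg 0.2 units 0.004 q7 -113.4 pose [0.4658 0.3771 0.1146] [1.7993e+02 7.0000e-02 9.8400e+00] F [-0.7  0.1 -0.6] w 0.0436 gf 0.0 t 73.9
```

```bash
python3 -m jog '[[0.5,0.05,-0.04,0.6,0.004],[0.5,0,0,0.6,0],[0.5,0,0,0.6,0],[0.5,0,0,0.6,0],[0.5,0,0,0.6,0],[0.5,0,0,0.6,0],[0.5,0,0,0.5,0],[0.5,0,0,0.5,0],[0.5,0,0,0.33,0],[0.5,0,0,0,0],[0.5,0,0,0,0]]' >/dev/null
python3 -m jog '[[0,0,0,0,0],[0,0,0,0,0],[0,0,0,0,0],[0,0,0,0,0],[0,0,0,0,0],[0,0,0,0,0],[0,0,0,0,0],[0,0,0,0,0]]' 35
python3 -m jog '[[0,0,0,0,-0.1538],[0,0,0,0,-0.1538],[0,0,0,0,-0.1538],[0,0,0,0,-0.1538],[0,0,0,0,-0.1538],[0,0,0,0,-0.1538],[0,0,0,0,-0.1538],[0,0,0,0,-0.1538],[0,0,0,0,-0.1538],[0,0,0,0,-0.1538],[0,0,0,0,-0.1538],[0,0,0,0,-0.1538]]'
python3 -m jog '[[0,0,0,0,-0.1538],[0,0,0,0,0],[0,0,0,0,0],[0,0,0,0,0]]'
python3 - <<'E'
from h import *
go(.4665,.378,.016,99.65)
E
```

```text
time_s: 75.45
tool_pos: [0.4673, 0.3789, 0.0173]
tool_rot: [-180.0, -0.0, 9.5]
force: [-1.0, 0.5, 1.1]
grip_width: 0.0119
grasp_force: 35.0
time_s: 76.45
tool_pos: [0.4664, 0.3795, 0.0173]
tool_rot: [-180.0, -0.1, 92.9]
force: [-2.4, 2.0, 2.0]
grip_width: 0.0115
grasp_force: 35.0
time_s: 76.78
tool_pos: [0.4664, 0.3795, 0.0173]
tool_rot: [-180.0, -0.1, 99.3]
force: [-4.1, 1.4, 3.1]
grip_width: 0.0116
grasp_force: 35.0
shift units [-0.08 -0.01  0.07] turn deg -0.3 units -0.008 q7 -26.9 pose [0.4664 0.3795 0.0173] [-1.7996e+02 -7.0000e-02  9.9310e+01] F [-4.1  1.4  3.1] w 0.0116 gf 35.0 t 76.8
```

```bash
python3 -m jog '[[0,0,0,0,-0.008],[0,0,0,0,0],[0.5,0,0,0,0],[0.5,0,0,0,0],[0.5,0,0,0,0],[0.5,0,0,0,0],[0.5,0,0,0,0],[0.5,0,0,-0.5,0],[0.5,0,0,-1,0],[0.5,0,0,-1,0],[0.5,0,0,-1,0],[0.5,0,0,-1,0]]' >/dev/null
python3 -m jog '[[0.5,0.3,0,-1,0],[0.5,0,0,-1,0],[0.5,0,0,-1,0],[0.5,0,0,-1,0],[0.5,0,0,0,0],[0.5,0,0,0,0]]'
python3 - <<'E'
from h import *
c=snap("wrist"); print(bar(c,.467,.3777,.045,.068)); 
t=snap("top"); s=snap("side"); print(bar(s,.503,.148,.045,.068),bar(s,.464,.375,.045,.068))
p=proj(s,[[*CAS,.02]])[0].astype(int); cr=s["color"][p[1]-45:p[1]+45,p[0]-60:p[0]+60,::-1]
v=cv2.resize(cr,None,fx=4,fy=4,interpolation=cv2.INTER_CUBIC)
w=ortho(c,*CAS,.032,.30,.24,.6)[:,:,::-1]
h=np.zeros((max(v.shape[0],w.shape[0]),800,3),np.uint8); 
h[:v.shape[0],:400]=v[:,40:440]; w=w[:,:400]; h[:w.shape[0],400:400+w.shape[1]]=w; cv2.imwrite("pics/fin.png",h)
t0=dict(np.load("top0.npz"))["color"].astype(int); 
for n,(r0,r1,c0,c1) in dict(beaker=(85,132,270,308),jar=(90,130,344,378),box=(100,142,194,250)).items():
    print(n,(abs(t["color"].astype(int)-t0)[r0:r1,c0:c1].max(2)>40).sum())
E
```

```text
time_s: 78.28
tool_pos: [0.4671, 0.3848, 0.189]
tool_rot: [179.8, -0.1, 99.8]
force: [-0.8, -0.7, -0.8]
grip_width: 0.0432
grasp_force: 0.0
(365, array([467.1, 378. ]), array([10.6, 34.8]), np.float64(0.0589), np.float64(99.7))
(51, array([502. , 148.4]), array([11.2, 38.6]), np.float64(0.0551), np.float64(100.9)) (44, array([464.3, 374.9]), array([12.2, 35.1]), np.float64(0.055), np.float64(100.5))
beaker 0
jar 0
box 0
```

View pics/fin.png

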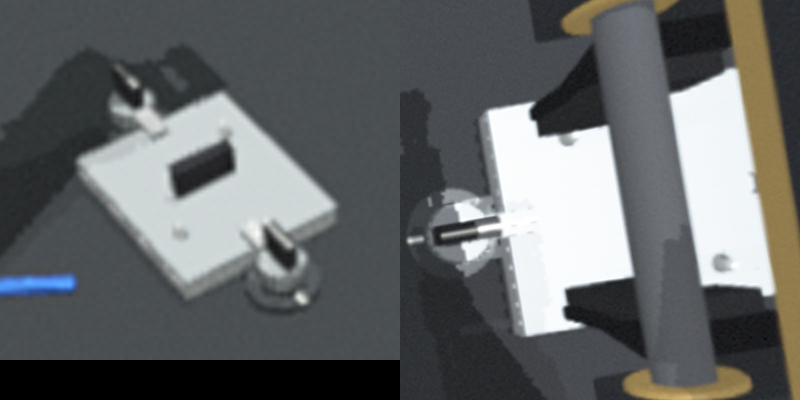

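The final picture shows the cover flush with both pins through it, and both tongues square over it (bars at 99.7° and 100.2° against 99.65°). The beaker, jar and tip box match the first picture.

```bash
python3 -c "
from cell import env
print(env.sign_off())"
```

```text
the job is handed in; nothing more can be done
None
```

The job is handed in at about 78 s: all three spatulas lie in their own compartments, blades in the wide ends; the cover sits flush on both pins; both collars are locked within about 0.5° of their marks; the beaker, jar and tip box stand where they were, though the gripper body apparently pressed on the beaker's rim once (about 30 N, under the 40 N limit).

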